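Shim the short foot of a rocking fixture plate

TASK

The steel fixture plate on the bench rocks because its near right ball foot hangs clear of the bench. Slide the flat packer under that foot, then slide the tapered shim, thin end first, in between the packer and the foot until it just wedges, so that all four feet carry load and the plate no longer rocks. Feel for it gently: do not drive the shim so far that another foot lifts, do not shift the plate on the bench, leave the roll of tape, the hex bolt and the sanding block alone, and let go of everything at the end.

Things in the scene. Friction and masses are not known exactly. Their poses are not given: they have to be found in the camera images.
- fixture: loose dark steel plate, about 5 kg, 192 x 162 mm (x, y), from 34 to 46 mm above the bench, on four ball feet of 24 mm diameter at x = +-80, y = +-65 mm; a block 70 x 60 x 50 mm is bolted on its far left quarter. Origin: on the bench under its centre; x to the far edge, y to the left edge, z up. It stands level on three feet; the near right one (-80, -65) is short. It slides sideways at about 25 N
- short_foot (a point): top of the short near right foot, at the plate's top surface (46 mm up) on the foot's axis, 16 mm in from the plate's near and right edges. The underside of its ball hangs some 10.5 to 14 mm above the bench, differing each time and not measured; the foot is seized in the plate
- foot_near_right: the short near right foot with its hex nut; origin at the plate's top surface on the foot's axis
- foot_far_left: the far left foot, diagonally opposite the short one; origin at the plate's top surface on its axis
- foot_near_left: the near left foot, beside the short one; it and the far right foot carry some 17 to 22 N each while the short foot hangs free, and lose as much load as the short foot takes up, so they lift once the short foot carries that much; some 4 mm of shim travel lie between first touch and lifting. Origin at the plate's top surface on its axis (46 mm up)
- foot_far_right: the far right foot; origin at the plate's top surface on its axis (46 mm up)
- packer: flat steel packer, 100 x 44 x 6 mm, lying on the bench, 0.2 kg; origin at the centre of its underside, x along its 100 mm length
- packer_center (a point): centre of the flat packer, 3 mm above its underside
- taper_shim: tapered steel shim, 110 mm long (x), 30 mm wide (y), lying flat, 0.15 kg; 2 mm thick at the thin end (+x), rising evenly 1 mm in 10 to 13 mm at the thick end (-x). Origin on its underside at mid length. On the packer it wedges under the ball 25 to 60 mm from its thin end; steel friction is about 0.6, so it stays where it is left
- shim_center (a point): centre of the tapered shim, 3.75 mm above its underside, at mid length. Pushed level at its thick end it slides freely on the packer at about 1 N; in the wedge the push grows to some 1.3 times the load on the foot: 5 to 14 N is a good snug push, about 20 N starts to lift the neighbouring feet
- tape: bystander: roll of tape, 96 mm diameter, 25 mm high, lying flat; origin at the centre of its underside
- hex_bolt: bystander: hex bolt standing upright on its head, 54 mm high, 21 mm wide; origin at the centre of its underside
- sand_block: bystander: sanding block, 56 x 100 x 29 mm; origin at the centre of its underside
Things that resemble listed ones, but are neither listed nor needed, are in the scene too. Leave any green look-alike of the packer alone.

How it is judged:
By the outcome, as a careful person would: the job done as asked, in the order asked, and still so for the second after the job is handed in, with the robot touching nothing.
It also fails if it takes over 72 s, if anything falls off the work surface, if the arm or the gripper's body presses on something with over 40 N, if the wrist force passes 120 N, or if a joint passes its speed limit or range.

ROBOT

A 6-joint arm with a two-finger parallel gripper is mounted at the origin on a cart in front of the work surface, level with it; the furniture and walls round the work are solid. World frame = base frame: x ahead of the robot, y to its left, z up, the work surface at z = 0. Lengths are in m, angles in rad, forces in N, time in s.
With the tool pointing down it reaches from about 0.35 to 0.775 m from the base axis. Payload 7.3 kg.
Tool frame: the origin (TCP) lies at the very end of the fingers, on their centre line; the grasp point (between the pads) lies 19 mm behind it; x points along the fingers, y is the direction in which the jaws open and shut, and the axes are right-handed (so a half turn about x gives the same grasp; the last joint's range is limited). The gripper opens to 92 mm and grips with 3 to 60 N. Pads are 19 mm wide; open, the fingers measure 130 mm over their backs; the gripper's body (75 mm by 190 mm) begins 47 mm behind the grasp point.
Start: joints at [-1.316, 0.342, 1.524, -0, 1.275, -0.146], TCP at [0.205, -0.483, 0.227] pointing down, gripper open.
Joint ranges: [-2.53, 2.53], [-0.77, 2.02], [0.04, 2.7], [-1, 4.14], [0.28, 2.66], [-3.11, 3.11]. Speed limits (rad/s): [2.57, 2.57, 3.14, 3.14, 3.14, 3.14].

INTERFACE

Orientations are given as [roll, pitch, yaw] about the fixed x, y, z axes, in that order (R = Rz(yaw) Ry(pitch) Rx(roll)).
In Python, from cell import robot gives the robot as it stands.
- The arm moves only by the tool play_rows, never from a script. Its argument "moves" is a list that holds one entry, the list of rows, each a list of 5 numbers: the shift along the tool's x, y, z in m, then the turn about the tool's x in degrees, then the opening, from -1 (shut) to 1 (fully open), so that 0 is half open. A call has exactly 10 rows; each row shifts and turns the pose as measured when the row begins, along the tool's axes as they then stand; what a row does not reach is not made up. A row lasts 1/10 s, in which the tool goes at most 50 mm and 8.59 degrees, less where a joint would pass 70% of its speed; a pose out of reach is approached as far as the arm can. A call with a gripper value outside its range is refused whole. The fingers move at their own pace and stop on an object; "grip_force" is the grip in N (left out, the last holds). Time passes only in rows, so rows that do not move let the fingers close, or fill a call up. It gives the time, the measured TCP pose, the force and the opening at its end, in the units of the state.
- robot.observe(): the state, without advancing time (a new reading comes with each control period).
- robot.read_camera(name): name is "side" or "top"; returns the picture (420x560x3 uint8, red, green, blue); there is no depth.
- robot.get_calibration(name): a dict with "mtx" (3x3 intrinsics, pixels), "view" (4x4, takes a point from world to camera coordinates). Camera axes: x right, y up, looking along -z (the intrinsics and any distortion apply to the point x, -y, -z); pixel columns grow to the right and rows downward; lengths in m; the calibration is good to about 2 mm. A picture is of the moment at which its call begins. get_calibration takes no time and is no camera call.
- robot.hand_in(): hands the job in, once; it reports no verdict.
Trained networks look in the newest picture that a camera, given by its name, has taken for a name from the list of things; names that differ only in an ending like _2 or _b are one class to them, and where a whole thing is asked for, a point or a joint stands for the part that bears it (a point fixed in the world has none). Each returns a list of dicts, best first, with "score" (0 to 1); they miss things now and then, are a little off and sometimes report something else, mostly with a low value. They report only what shows in the picture. A call takes as long as a camera call. They do not tell look-alikes from the thing itself.
- robot.spot_in(camera, label): "point" ([column, row] in pixels, amid what is visible of it).
The state is a dict: "time": time; "qpos": joint angles; "qvel": joint speeds; "joint_efforts": joint torques, N m; "tool_pos": TCP position; "tool_rot": TCP orientation; "contact_force": force on the tool from outside, world axes, zero at the start; "torque": the same for the moment, N m; "opening": finger opening in m.
Only numpy, scipy, OpenCV 4.12 (cv2) and the standard library are available. Lean on these libraries where they do the work, as an engineer would, in place of code of your own. Each camera call takes 0.05 s, during which the arm holds its last target.

## Working session

There is one attempt and no reset: what is moved stays moved. The work goes in short steps, Python scripts to look and compute and a tool call to move; the robot and the scene stay as the last step left them, time stands still between calls to the robot, and variables do not carry over. Pictures are saved under pics/ and viewed, and the job is handed in when it is done.

Besides the shell and the picture viewer there is one more tool, called after "Request:" by a JSON object that holds its "op" and its "data", one argument or row to a line. play_rows: Moves the arm, as the interface text tells. Its arguments: {"type":"object","properties":{"moves":{"type":"array"},"grip_force":{"type":"number"}},"required":["moves"]}

```bash
ls; mkdir -p pics; python3 - <<'E'
from cell import robot
import cv2
print(robot.observe())
for c in("top","side"):
    im=robot.read_camera(c); cv2.imwrite(f"pics/{c}0.png",cv2.cvtColor(im,cv2.COLOR_RGB2BGR))
    print(c,robot.get_calibration(c))
    for n in ["fixture","short_foot","foot_near_right","foot_far_left","foot_near_left","foot_far_right","packer","taper_shim","tape","hex_bolt","sand_block"]:
        print(c,n,[(d['point'],round(d['score'],2)) for d in robot.spot_in(c,n)])
E
```

```text
pics
{'time': 0.0, 'qpos': array([-1.31598071e+00,  3.42747830e-01,  1.52502800e+00,  5.21150100e-06,
        1.27540852e+00, -1.45997577e-01]), 'qvel': array([-2.04245760e-03,  5.12578335e-04, -8.39515121e-05,  1.36223545e-03,
       -1.31505162e-03, -1.48680464e-03]), 'joint_efforts': array([ 2.44414550e-03, -4.31234765e+01, -2.44215578e+01,  7.20574474e-02,
        5.58462983e-02, -1.17545346e-04]), 'tool_pos': array([ 0.20475507, -0.48297438,  0.22602811]), 'tool_rot': array([-1.71992475,  1.56920462,  1.82247958]), 'contact_force': array([-0.51848444, -0.05403879, -0.19809715]), 'torque': array([0.01596695, 0.01736269, 0.00760648]), 'opening': 0.09189303861535285}
top {'mtx': array([[521.11250026,   0.        , 279.26387026],
       [  0.        , 521.11250026, 207.20614391],
       [  0.        ,   0.        ,   1.        ]]), 'view': array([[ 0.02781063, -0.9995794 , -0.00822089,  0.11246108],
       [ 0.9922715 ,  0.02661053,  0.12119876, -0.56211818],
       [-0.12092903, -0.01152797,  0.99259422, -1.51916784],
       [ 0.        ,  0.        ,  0.        ,  1.        ]])}
t
[... 692 characters left out ...]
.90615922e-01, -5.08589931e-01,  8.39643884e-01,
        -1.23291508e-01],
       [-2.92898622e-01,  7.86901081e-01,  5.43136342e-01,
        -1.24436784e+00],
       [ 0.00000000e+00,  0.00000000e+00,  0.00000000e+00,
         1.00000000e+00]])}
side fixture [([250.0, 237.8], 0.8)]
side short_foot [([250.6, 238.4], 0.63), ([349.5, 211.6], 0.5)]
side foot_near_right []
side foot_far_left [([214.1, 250.8], 0.41)]
side foot_near_left [([262.7, 268.2], 0.65)]
side foot_far_right []
side packer [([282.9, 311.2], 0.72), ([265.1, 355.3], 0.58)]
side taper_shim [([346.3, 213.2], 0.68)]
side tape [([215.8, 303.9], 0.78)]
side hex_bolt [([313.1, 281.3], 0.56)]
side sand_block [([375.4, 177.7], 0.72)]
```

View pics/top0.png

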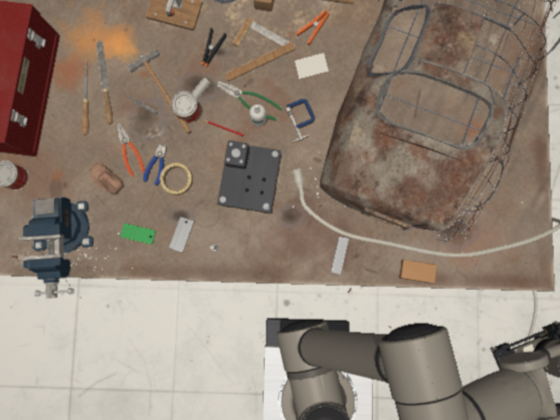

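View pics/side0.png

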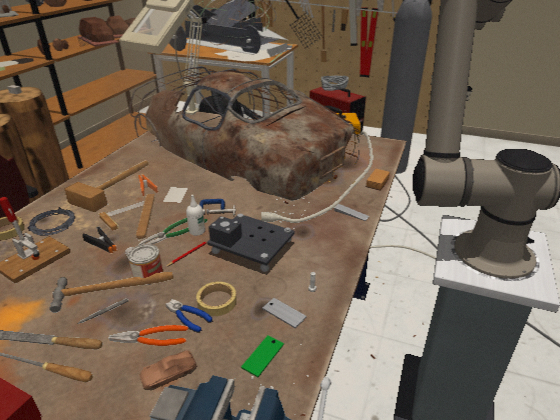

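Top view: the fixture is at about (249,178), the grey packer at (181,234), the green look-alike at (138,233), the shim at (340,254), the bolt at (214,247) and the tape at (176,178). Next I'll zoom in to get the corners.

```bash
cat > h.py <<'E'
import numpy as np, cv2
from cell import robot
def ray(c,p):
    k=robot.get_calibration(c); K=k['mtx'];V=k['view']
    d=np.linalg.inv(K)@np.array([p[0],p[1],1.]); d=np.array([d[0],-d[1],-d[2]])
    R=V[:3,:3];t=V[:3,3]
    return -R.T@t, R.T@d
def at(c,p,z):
    o,d=ray(c,p); return o+d*(z-o[2])/d[2]
def pr(c,P):
    k=robot.get_calibration(c); q=k['view'][:3,:3]@np.array(P)+k['view'][:3,3]
    u=k['mtx']@np.array([q[0],-q[1],-q[2]]); return u[:2]/u[2]
def crop(c,x0,y0,w,h,f,name,im=None):
    if im is None: im=cv2.imread(f"pics/{c}0.png")
    o=cv2.resize(im[y0:y0+h,x0:x0+w],None,fx=f,fy=f,interpolation=cv2.INTER_CUBIC); cv2.imwrite("pics/"+name,o)
E
python3 - <<'E'
from h import *
crop("top",160,135,130,130*3//4+20,6,"c1.png")
crop("top",310,225,60,60,8,"c2.png")
crop("side",200,200,120,100,6,"c3.png")
crop("side",250,190,140,100,5,"c4.png")
for n,p,z in [("fix",(249,178),.046),("packer",(181,234),.006),("shim",(340,254),.006),("bolt",(214,247),0),("tape",(176,178),.025)]: print(n,at("top",p,z))
E
```

```text
fix [0.64273081 0.22028645 0.046     ]
packer [0.47280002 0.42277847 0.006     ]
shim [ 0.42578271 -0.05806077  0.006     ]
bolt [0.43659789 0.32207574 0.        ]
tape [0.64063791 0.44274315 0.025     ]
```

View pics/c1.png

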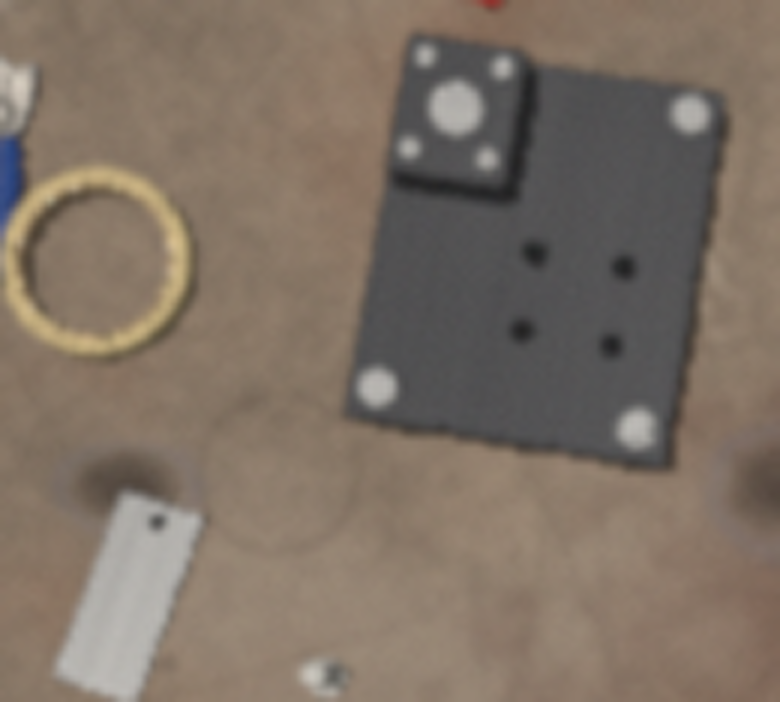

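View pics/c2.png

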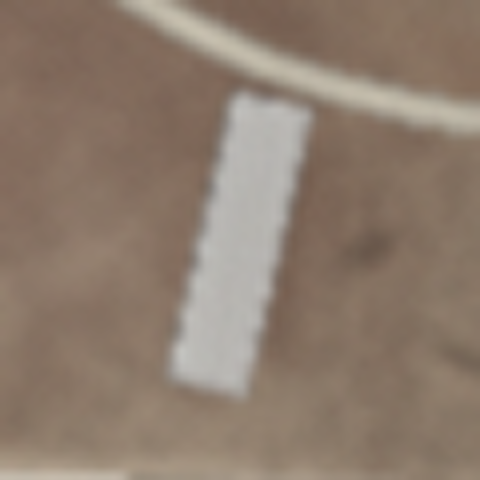

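View pics/c3.png

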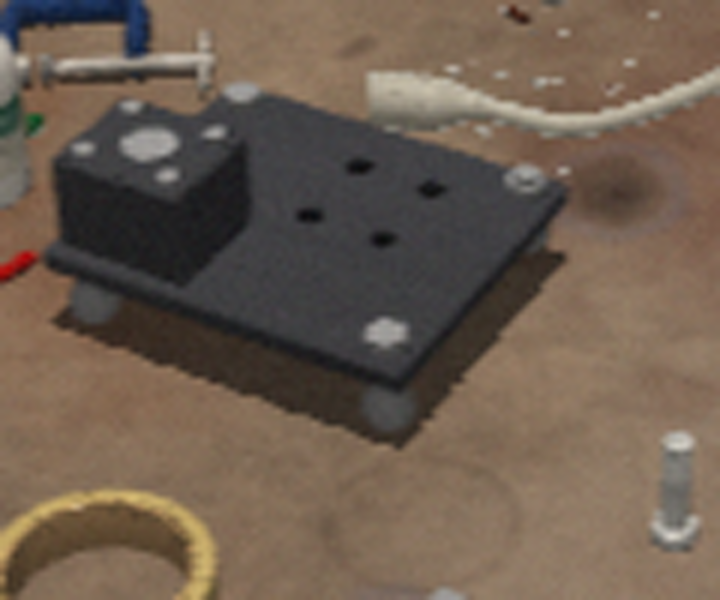

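View pics/c4.png

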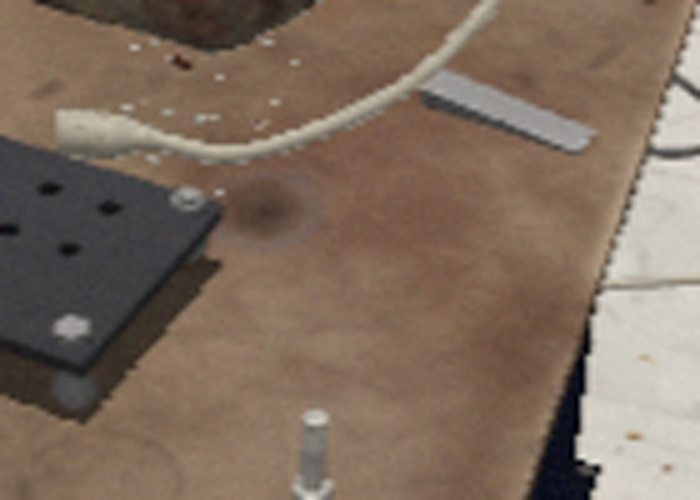

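```bash
python3 - <<'E'
from h import *
im=cv2.imread("pics/side0.png"); crop("side",325,195,50,32,15,"c5.png",im)
def c1(p): return (160+p[0]/6-.42,135+p[1]/6-.42)
def c2(p): return (310+p[0]/8-.44,225+p[1]/8-.44)
def c3(p): return (200+p[0]/6-.42,200+p[1]/6-.42)
def c4(p): return (250+p[0]/5-.4,190+p[1]/5-.4)
for n,p in dict(NR=(637,429),NL=(377,387),FR=(690,115)).items(): print(n,at("top",c1(p),.046).round(4))
for n,p in dict(NR=(525,180),NL=(385,332),FR=(241,93)).items(): print("side",n,at("side",c3(p),.049).round(4))
for p in [(345,414),(668,467),(722,92)]: print("plate corner",at("top",c1(p),.046).round(4))
for p in [(122,490),(203,516),(137,704),(54,672)]: print("packer",at("top",c1(p),.006).round(4))
for p in [(235,93),(313,108),(245,395),(172,375)]:
  for z in(.002,.013): print("shim",z,at("top",c2(p),z).round(4))
print("hole",at("top",c1((157,523)),.006))
print("boltside",at("side",c3((675,540)),0), at("side",c3((678,440)),.054),at("top",c1((313,678)),.054),at("top",c1((335,677)),.0))
E
```

```text
NR [0.5597 0.1677 0.046 ]
NL [0.5772 0.297  0.046 ]
FR [0.7185 0.1462 0.046 ]
side NR [0.5621 0.1674 0.049 ]
side NL [0.5796 0.2958 0.049 ]
side FR [0.7204 0.1474 0.049 ]
plate corner [0.5633 0.3123 0.046 ]
plate corner [0.5413 0.1519 0.046 ]
plate corner [0.7306 0.1305 0.046 ]
packer [0.5266 0.4288 0.006 ]
packer [0.5145 0.3872 0.006 ]
packer [0.419  0.4158 0.006 ]
packer [0.4338 0.4583 0.006 ]
shim 0.002 [ 0.4795 -0.0545  0.002 ]
shim 0.013 [ 0.4787 -0.0534  0.013 ]
shim 0.002 [ 0.4746 -0.084   0.002 ]
shim 0.013 [ 0.4739 -0.0827  0.013 ]
shim 0.002 [ 0.3664 -0.0599  0.002 ]
shim 0.013 [ 0.3665 -0.0587  0.013 ]
shim 0.002 [ 0.3731 -0.0324  0.002 ]
shim 0.013 [ 0.3731 -0.0314  0.013 ]
hole [0.51034107 0.41025743 0.006     ]
boltside [4.35287266e-01 3.25671307e-01 1.11022302e-16] [0.43633083 0.32402765 0.054     ] [0.4324797  0.32132006 0.054     ] [0.43546897 0.31774621 0.        ]
```

View pics/c5.png

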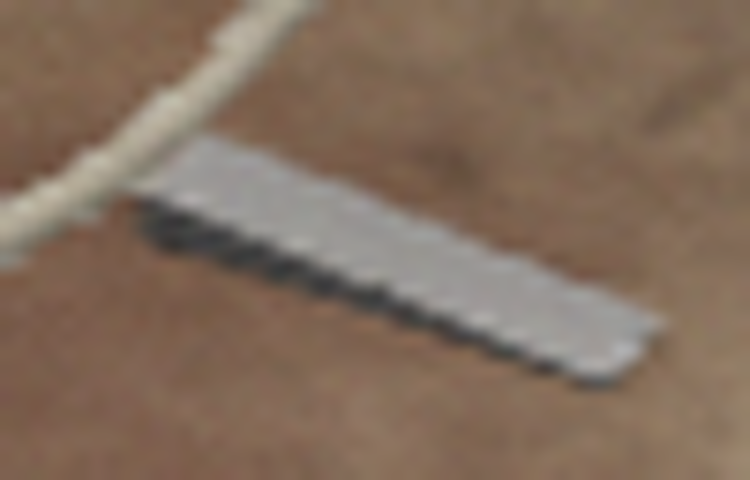

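```bash
cat >> h.py <<'E'
from scipy.spatial.transform import Rotation as Ro
def state():
    s=robot.observe(); R=Ro.from_euler('xyz',s['tool_rot']).as_matrix(); return s,s['tool_pos'],R
def jaw(R): return np.degrees(np.arctan2(R[1,1],R[0,1]))
def to(target,yaw=None):
    "delta to world target in tool axes; if yaw given turn (deg) to bring jaw there (mod 180)"
    s,p,R=state(); d=R.T@(np.array(target)-p)
    print("t %.2f tcp"%s['time'],p.round(4),"jaw %.2f"%jaw(R),"tilt",R[:,0].round(4),"tool delta mm",(d*1e3).round(1),"F",s['contact_force'].round(1),"open %.4f"%s['opening'],"q1,q6",s['qpos'][[0,5]].round(2))
    if yaw is not None:
        e=(yaw-jaw(R)+90)%180-90; print("turn about tool x needed",-e, "or", -e-np.sign(-e)*180)
        R2=R@Ro.from_euler('x',-e,degrees=True).as_matrix()
        print("delta after that turn mm",(R2.T@(np.array(target)-p)*1e3).round(1))
E
python3 - <<'E'
from h import *
s,p,R=state(); print(R.round(3))
u=np.array([np.cos(np.radians(-17.1)),np.sin(np.radians(-17.1))]); g=np.array([.4733,.4225])-.033*u; print("packer grip",g)
to([*g,.12],72.9)
to([.47,-.15,.2])
E
```

```text
[[ 0.     0.39  -0.921]
 [-0.    -0.921 -0.39 ]
 [-1.     0.     0.   ]]
packer grip [0.44175883 0.43220333]
t 1.20 tcp [ 0.2049 -0.4834  0.2268] jaw -67.04 tilt [ 0.e+00 -1.e-04 -1.e+00] tool delta mm [ 106.7 -750.6 -575.3] F [-1.   0.3 -1.1] open 0.0919 q1,q6 [-1.32 -0.15]
turn about tool x needed 40.06286693064652 or -139.93713306935348
delta after that turn mm [ 106.7 -944.8   42.8]
t 1.20 tcp [ 0.2049 -0.4834  0.2268] jaw -67.04 tilt [ 0.e+00 -1.e-04 -1.e+00] tool delta mm [  26.7 -203.5 -374.2] F [-1.   0.3 -1.1] open 0.0919 q1,q6 [-1.32 -0.15]
```

Request:
{"op": "play_rows", "data": {
  "moves": [
    [[0.003,-0.018,-0.038,0,1],[0.003,-0.018,-0.038,0,1],[0.003,-0.018,-0.038,0,1],[0.003,-0.018,-0.038,0,1],[0.003,-0.018,-0.038,0,1],[0.003,-0.022,-0.038,0,1],[0.003,-0.022,-0.038,0,1],[0.003,-0.022,-0.038,0,1],[0.003,-0.022,-0.038,0,1],[0.003,-0.022,-0.038,0,1]]
  ],
  "grip_force": 30
}}

```text
time: 2.2
tool_pos: [0.4851, -0.1452, 0.1957]
tool_rot: [1.673, 1.565, -1.079]
contact_force: [0.7, -0.6, 0.1]
opening: 0.092
```

```bash
python3 - <<'E'
from h import *
to([.4418,.4322,.12],72.9)
E
```

```text
t 2.20 tcp [ 0.4851 -0.1452  0.1957] jaw -67.68 tilt [ 0.0029 -0.0055 -1.    ] tool delta mm [  72.5 -551.1 -179.2] F [ 0.7 -0.6  0.1] open 0.0920 q1,q6 [-0.44  0.74]
turn about tool x needed 39.41832355301625 or -140.58167644698375
delta after that turn mm [  72.5 -539.5  211.5]
```

Request:
{"op": "play_rows", "data": {
  "moves": [
    [[0.003,-0.046,-0.015,0,1],[0.003,-0.046,-0.015,0,1],[0.003,-0.046,-0.015,0,1],[0.003,-0.046,-0.015,0,1],[0.003,-0.046,-0.015,0,1],[0.003,-0.046,-0.015,0,1],[0.003,-0.046,-0.015,0,1],[0.003,-0.046,-0.015,0,1],[0.003,-0.046,-0.015,0,1],[0.003,-0.046,-0.015,0,1]]
  ]
}}

```text
time: 3.2
tool_pos: [0.4506, 0.3521, 0.1625]
tool_rot: [2.242, 1.559, -0.511]
contact_force: [1.1, -0.5, 0.4]
opening: 0.0918
```

Request:
{"op": "play_rows", "data": {
  "moves": [
    [[0.002,0,0,-8.5,1],[0.002,0,0,-8.5,1],[0.002,0,0,-8.5,1],[0.002,0,0,-8.5,1],[0.002,0,0,-8.5,1],[0.002,0,0,-8.5,1],[0.002,0,0,-8.5,1],[0.002,0,0,-8.5,1],[0.002,0,0,-8.5,1],[0.002,0,0,-8.5,1]]
  ]
}}

```text
time: 4.2
tool_pos: [0.448, 0.3608, 0.1399]
tool_rot: [0.83, 1.561, -0.419]
contact_force: [-0.1, 0.1, -0.2]
opening: 0.0916
```

```bash
python3 - <<'E'
from h import *
to([.4418,.4322,.12],72.9)
E
```

```text
t 4.20 tcp [0.448  0.3608 0.1399] jaw 18.47 tilt [ 0.0094 -0.0042 -0.9999] tool delta mm [ 19.6  16.6 -69.8] F [-0.1  0.1 -0.2] open 0.0916 q1,q6 [0.55 0.23]
turn about tool x needed -54.42841703960198 or 125.57158296039802
delta after that turn mm [ 19.6  66.4 -27.1]
```

Request:
{"op": "play_rows", "data": {
  "moves": [
    [[0.002,0,0,-7.8,0.4],[0.002,0,0,-7.8,0.4],[0.002,0,0,-7.8,0.4],[0.002,0,0,-7.8,0.4],[0.002,0,0,-7.8,0.4],[0.002,0,0,-7.8,0.4],[0.002,0,0,-7.8,0.4],[0,0.022,-0.009,0,0.4],[0,0.022,-0.009,0,0.4],[0,0.022,-0.009,0,0.4]]
  ]
}}

```text
time: 5.2
tool_pos: [0.4393, 0.4307, 0.1243]
tool_rot: [-0.369, 1.561, -0.623]
contact_force: [0.5, 0.8, -0.8]
opening: 0.0648
```

```bash
python3 - <<'E'
from h import *
to([.4418,.4322,.0015],72.9)
im=robot.read_camera("top"); im=cv2.cvtColor(im,6-2); 
crop("top",100,180,130,90,6,"d1.png",im)
E
```

```text
t 5.20 tcp [0.4393 0.4307 0.1243] jaw 75.47 tilt [ 0.0082 -0.0059 -0.9999] tool delta mm [122.8   2.5   0.9] F [ 0.5  0.8 -0.8] open 0.0648 q1,q6 [ 0.66 -0.66]
turn about tool x needed 2.56831739955463 or -177.43168260044536
delta after that turn mm [122.8   2.6   0.8]
```

View pics/d1.png

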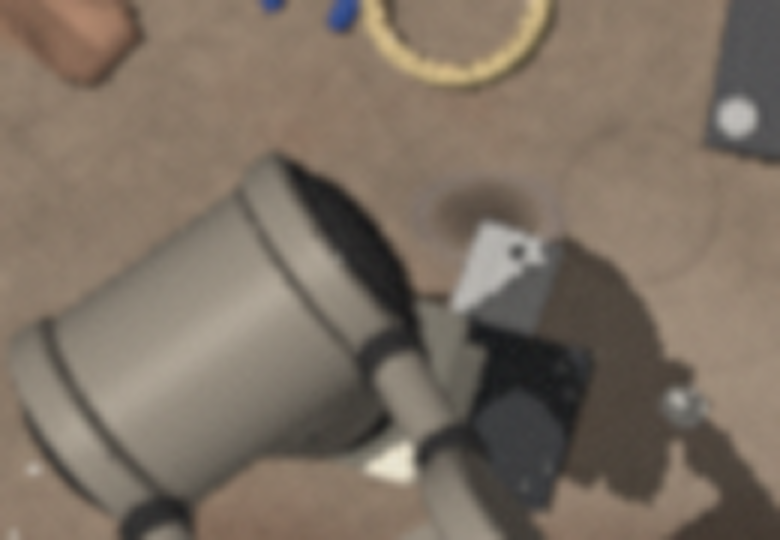

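Request:
{"op": "play_rows", "data": {
  "moves": [
    [[0.02,0.003,0.001,2.6,0.25],[0.025,0,0,0,0.25],[0.025,0,0,0,0.25],[0.02,0,0,0,0.25],[0.01,0,0,0,0.25],[0.005,0,0,0,0.25],[0,0,0,0,0.25],[0,0,0,0,0.25],[0,0,0,0,0.25],[0,0,0,0,0.25]]
  ]
}}

```text
time: 6.25
tool_pos: [0.4432, 0.4405, 0.0194]
tool_rot: [0.435, 1.555, 0.139]
contact_force: [0.2, 0.4, -0.9]
opening: 0.0571
```

```bash
python3 - <<'E'
from h import *
to([.4418,.4322,.0015],72.9)
im=robot.read_camera("side"); im=cv2.cvtColor(im,6-2); 
crop("side",200,250,130,95,6,"d2.png",im)
E
```

```text
t 6.25 tcp [0.4432 0.4405 0.0194] jaw 73.05 tilt [ 0.0153  0.0021 -0.9999] tool delta mm [17.8 -8.5  0.8] F [ 0.2  0.4 -0.9] open 0.0571 q1,q6 [ 0.66 -0.61]
turn about tool x needed 0.14725653918381454 or -179.85274346081619
delta after that turn mm [17.8 -8.5  0.8]
```

View pics/d2.png

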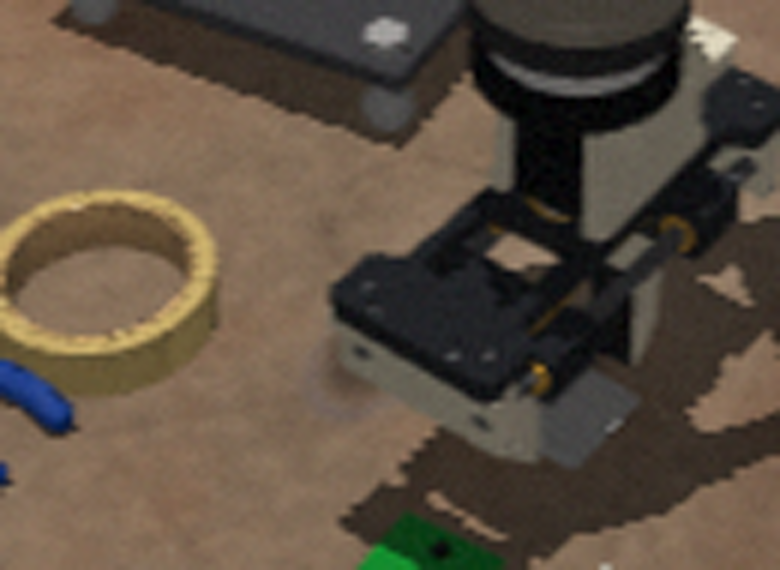

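Request:
{"op": "play_rows", "data": {
  "moves": [
    [[0,-0.008,0.001,0,0.25],[0.005,0,0,0,0.25],[0.005,0,0,0,0.25],[0.003,0,0,0,0.25],[0,0,0,0,0.25],[0,0,0,0,0.25],[0,0,0,0,0.25],[0,0,0,0,0.25],[0,0,0,0,0.25],[0,0,0,0,0.25]]
  ]
}}

```text
time: 7.3
tool_pos: [0.4422, 0.4321, 0.0059]
tool_rot: [0.472, 1.554, 0.176]
contact_force: [0.0, 0.0, 0.5]
opening: 0.0572
```

```bash
python3 - <<'E'
from h import *
to([.4418,.4322,.0015],72.9)
for P in [(.4264-.006,.437-.021,0),(.4264+.006,.437+.021,0),(.4418,.4322,.085)]: print(pr("side",P))
E
```

```text
t 7.30 tcp [0.4422 0.4321 0.0059] jaw 73.05 tilt [ 0.0162  0.0029 -0.9999] tool delta mm [ 4.4 -0.1 -0.5] F [0.  0.  0.5] open 0.0572 q1,q6 [ 0.65 -0.61]
turn about tool x needed 0.14750406700129304 or -179.8524959329987
delta after that turn mm [ 4.4 -0.1 -0.5]
[306.45868614 316.07349349]
[295.75689031 327.51301501]
[296.09479637 291.90067947]
```

Request:
{"op": "play_rows", "data": {
  "moves": [
    [[0.002,0,0,0,0.25],[0.002,0,0,0,0.25],[0,0,0,0,0.25],[0,0,0,0,-0.3],[0,0,0,0,-0.3],[0,0,0,0,-0.3],[0,0,0,0,-0.3],[0,0,0,0,-0.3],[0,0,0,0,-0.3],[0,0,0,0,-0.3]]
  ],
  "grip_force": 30
}}

```text
time: 8.3
tool_pos: [0.4424, 0.4321, 0.0016]
tool_rot: [0.475, 1.554, 0.179]
contact_force: [0.7, 0.1, -0.8]
opening: 0.0434
```

```bash
python3 - <<'E'
from h import *
to([.4418,.4322,.0015],72.9)
E
```

```text
t 8.30 tcp [0.4424 0.4321 0.0016] jaw 73.05 tilt [ 0.0164  0.003  -0.9999] tool delta mm [ 0.1 -0.1 -0.6] F [ 0.7  0.1 -0.8] open 0.0434 q1,q6 [ 0.65 -0.61]
turn about tool x needed 0.15058018129407458 or -179.84941981870594
delta after that turn mm [ 0.1 -0.1 -0.6]
```

Request:
{"op": "play_rows", "data": {
  "moves": [
    [[-0.01,0,0,0,-0.3],[-0.02,0,0,0,-0.3],[-0.03,0,0,0,-0.3],[-0.03,0,0,0,-0.3],[-0.01,0,0,0,-0.3],[0,-0.02,0,0,-0.3],[0,-0.04,0,0,-0.3],[0,-0.04,0,0,-0.3],[0,-0.04,0,0,-0.3],[0,-0.03,0,0,-0.3]]
  ]
}}

```text
time: 9.3
tool_pos: [0.3878, 0.2663, 0.1034]
tool_rot: [0.475, 1.556, 0.183]
contact_force: [-0.2, -0.7, -2.9]
opening: 0.0432
```

```bash
python3 - <<'E'
from h import *
to([.4237,.186,.01],82.3)
im=robot.read_camera("side"); im=cv2.cvtColor(im,6-2); cv2.imwrite("pics/d3.png",im)
E
```

```text
t 9.30 tcp [0.3878 0.2663 0.1034] jaw 73.30 tilt [ 0.0143  0.0027 -0.9999] tool delta mm [ 93.7 -67.2  56.2] F [-0.2 -0.7 -2.9] open 0.0432 q1,q6 [ 0.44 -0.84]
turn about tool x needed -8.998088613297682 or 171.00191138670232
delta after that turn mm [ 93.7 -75.2  45. ]
```

View pics/d3.png

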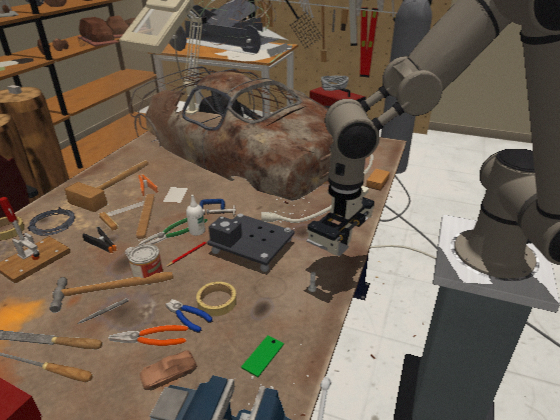

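Request:
{"op": "play_rows", "data": {
  "moves": [
    [[0,-0.02,0.012,-4.5,-0.3],[0,-0.025,0.015,-4.5,-0.3],[0,-0.025,0.015,0,-0.3],[0.01,-0.004,0.003,0,-0.3],[0.02,0,0,0,-0.3],[0.02,0,0,0,-0.3],[0.015,0,0,0,-0.3],[0.005,0,0,0,-0.3],[0,0,0,0,-0.3],[0,0,0,0,-0.3]]
  ]
}}

```text
time: 10.35
tool_pos: [0.4128, 0.178, 0.0284]
tool_rot: [0.032, 1.564, -0.1]
contact_force: [0.8, 0.4, -2.4]
opening: 0.043
```

```bash
python3 - <<'E'
from h import *
to([.4237,.186,.002],82.3)
for c in("side","top"):
  im=robot.read_camera(c); im=cv2.cvtColor(im,6-2); cv2.imwrite(f"pics/d4{c}.png",im)
  if c=="side": crop(c,230,190,130,95,6,"d4s.png",im)
  else: crop(c,190,150,130,95,6,"d4t.png",im)
E
```

```text
t 10.35 tcp [0.4128 0.178  0.0284] jaw 82.42 tilt [ 6.4e-03 -6.0e-04 -1.0e+00] tool delta mm [26.5  9.4  9.6] F [ 0.8  0.4 -2.4] open 0.0430 q1,q6 [ 0.24 -1.2 ]
turn about tool x needed 0.11826812483845117 or -179.88173187516156
delta after that turn mm [26.5  9.4  9.6]
```

View pics/d4s.png

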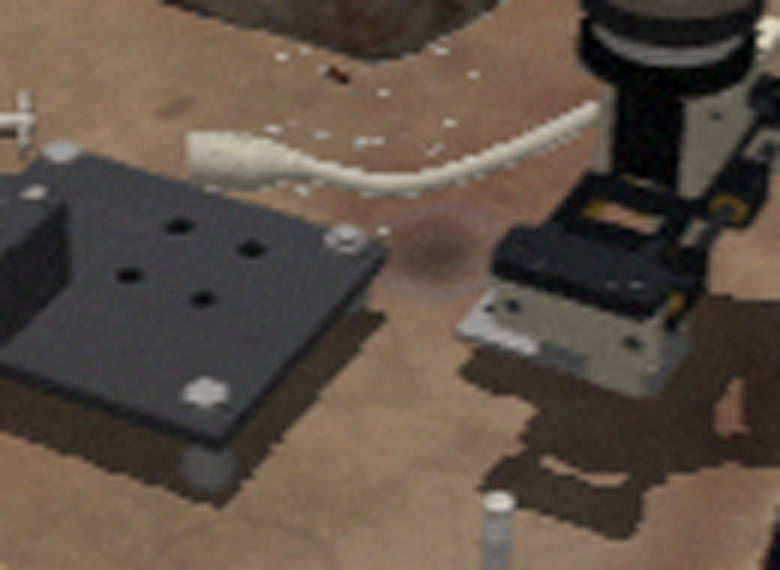

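View pics/d4t.png

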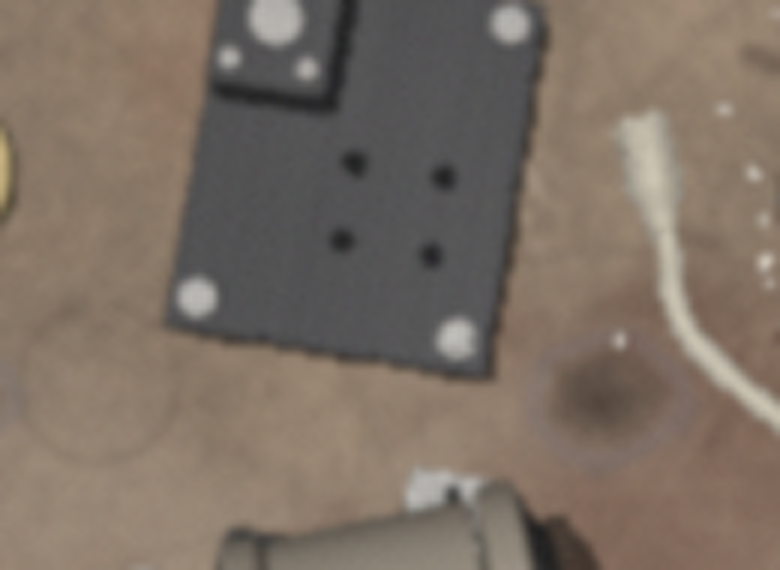

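Request:
{"op": "play_rows", "data": {
  "moves": [
    [[0.005,0.009,0.009,0,-0.3],[0.008,0,0,0,-0.3],[0.006,0,0,0,-0.3],[0.003,0,0,0,-0.3],[0.002,0,0,0,-0.3],[0,0,0,0,-0.3],[0,0,0,0,-0.3],[0,0,0,0,-0.3],[0,0,0,0,-0.3],[0,0,0,0,-0.3]]
  ]
}}

```text
time: 11.45
tool_pos: [0.4234, 0.1855, 0.0056]
tool_rot: [0.148, 1.561, 0.016]
contact_force: [-0.7, -0.0, -2.0]
opening: 0.0431
```

```bash
python3 - <<'E'
from h import *
to([.508,.1746,.002],82.3)
to([.4237,.186,.002],82.3)
for c in("side","top"):
  im=robot.read_camera(c); im=cv2.cvtColor(im,6-2); cv2.imwrite(f"pics/d5{c}.png",im)
  if c=="side": crop(c,280,210,80,60,10,"d5s.png",im)
  else: crop(c,230,190,60,45,13,"d5t.png",im)
E
```

```text
t 11.45 tcp [0.4234 0.1855 0.0056] jaw 82.43 tilt [ 1.020e-02  2.000e-04 -9.999e-01] tool delta mm [ 4.5  0.3 85.3] F [-0.7 -0.  -2. ] open 0.0431 q1,q6 [ 0.25 -1.19]
turn about tool x needed 0.12505471858617057 or -179.87494528141383
delta after that turn mm [ 4.5  0.5 85.3]
t 11.45 tcp [0.4234 0.1855 0.0056] jaw 82.43 tilt [ 1.020e-02  2.000e-04 -9.999e-01] tool delta mm [3.6 0.5 0.2] F [-0.7 -0.  -2. ] open 0.0431 q1,q6 [ 0.25 -1.19]
turn about tool x needed 0.12505471858617057 or -179.87494528141383
delta after that turn mm [3.6 0.5 0.2]
```

View pics/d5s.png

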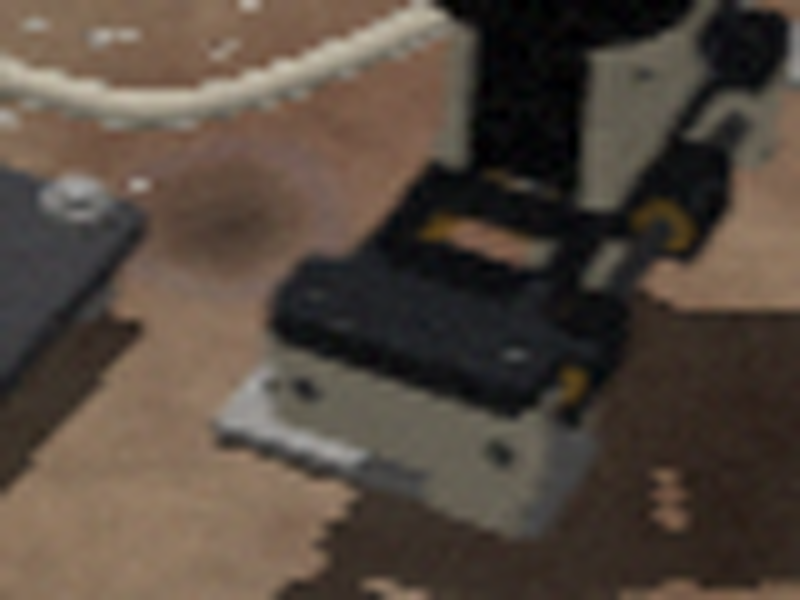

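View pics/d5t.png

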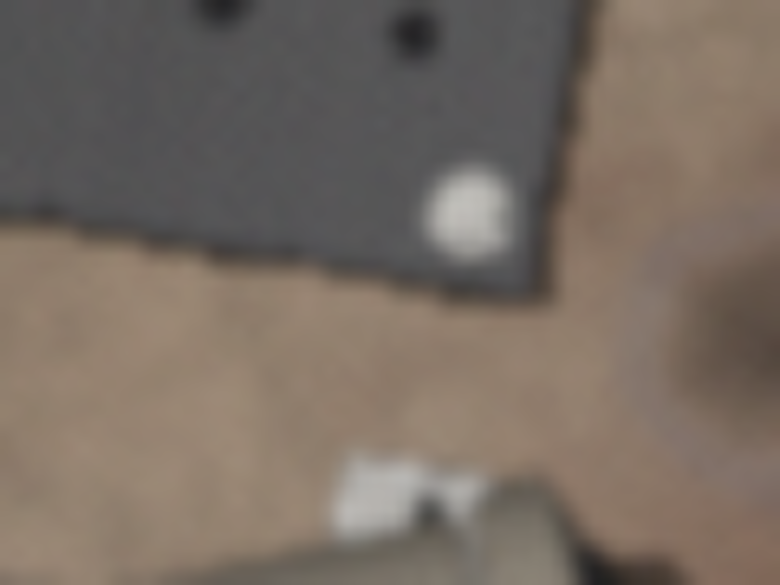

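```bash
python3 - <<'E'
from h import *
u=np.array([np.cos(np.radians(-7.7)),np.sin(np.radians(-7.7))]);v=np.array([-u[1],u[0]]); f=np.array([.5602,.1676])
for n,p,z in [("hole",(432,508),.010),("cornerL",(350,455),.010),("foot",(470,213),.046)]:
  q=at("top",(230+p[0]/13-.46,190+p[1]/13-.46),z)[:2]; print(n,q,"rel foot u,v mm",((q-f)@u*1e3).round(1),((q-f)@v*1e3).round(1))
q=at("side",(280+215/10,210+430/10),.004)[:2]; print("side cornerL",(q-f)@u,(q-f)@v)
s,p,R=state();print("tcp",(p[:2]-f)@u,(p[:2]-f)@v)
E
```

```text
hole [0.49549825 0.17596085] rel foot u,v mm -65.2 -0.4
cornerL [0.50730982 0.19538793] rel foot u,v mm -56.1 20.5
foot [0.56019918 0.16791842] rel foot u,v mm -0.0 0.3
side cornerL -0.05734835430004492 0.02486224803649622
tcp -0.13800634539249573 -0.0005057926350928957
```

Request:
{"op": "play_rows", "data": {
  "moves": [
    [[0.002,0,0,0,-0.3],[0.002,0,0,0,-0.3],[0,0,0,0,-0.3],[0,0,0.005,0,-0.3],[0,0,0.008,0,-0.3],[0,0,0.008,0,-0.3],[0,0,0.006,0,-0.3],[0,0,0.002,0,-0.3],[0,0,0,0,-0.3],[0,0,0,0,-0.3]]
  ]
}}

```text
time: 12.55
tool_pos: [0.4555, 0.1814, 0.0017]
tool_rot: [0.17, 1.56, 0.037]
contact_force: [-0.6, 0.3, 1.5]
opening: 0.0434
```

```bash
python3 - <<'E'
from h import *
to([.508,.1746,.0015],82.3)
E
```

```text
t 12.55 tcp [0.4555 0.1814 0.0017] jaw 82.41 tilt [ 1.080e-02  4.000e-04 -9.999e-01] tool delta mm [ 0.7  0.2 53. ] F [-0.6  0.3  1.5] open 0.0434 q1,q6 [ 0.22 -1.21]
turn about tool x needed 0.10728073249606496 or -179.89271926750394
delta after that turn mm [ 0.7  0.3 53. ]
```

Request:
{"op": "play_rows", "data": {
  "moves": [
    [[0,0,0.006,0,-0.3],[0,0,0.008,0,-0.3],[0,0,0.008,0,-0.3],[0,0,0.008,0,-0.3],[0,0,0.008,0,-0.3],[0,0,0.006,0,-0.3],[0,0,0.004,0,-0.3],[0,0,0.002,0,-0.3],[0,0,0,0,-0.3],[0,0,0,0,-0.3]]
  ]
}}

```text
time: 13.55
tool_pos: [0.5096, 0.174, 0.0019]
tool_rot: [0.15, 1.56, 0.017]
contact_force: [0.0, -0.1, -1.3]
opening: 0.0435
```

```bash
python3 - <<'E'
from h import *
to([.508,.1746,.0015],82.3)
for c in("side","top"):
  im=robot.read_camera(c); im=cv2.cvtColor(im,6-2); cv2.imwrite(f"pics/d6{c}.png",im)
  if c=="side": crop(c,240,200,120,90,6,"d6s.png",im)
  else: crop(c,210,150,80,60,10,"d6t.png",im)
E
```

```text
t 13.55 tcp [0.5096 0.174  0.0019] jaw 82.40 tilt [ 1.100e-02  2.000e-04 -9.999e-01] tool delta mm [ 0.4  0.4 -1.7] F [ 0.  -0.1 -1.3] open 0.0435 q1,q6 [ 0.19 -1.25]
turn about tool x needed 0.1042020345494592 or -179.89579796545053
delta after that turn mm [ 0.4  0.4 -1.7]
```

View pics/d6s.png

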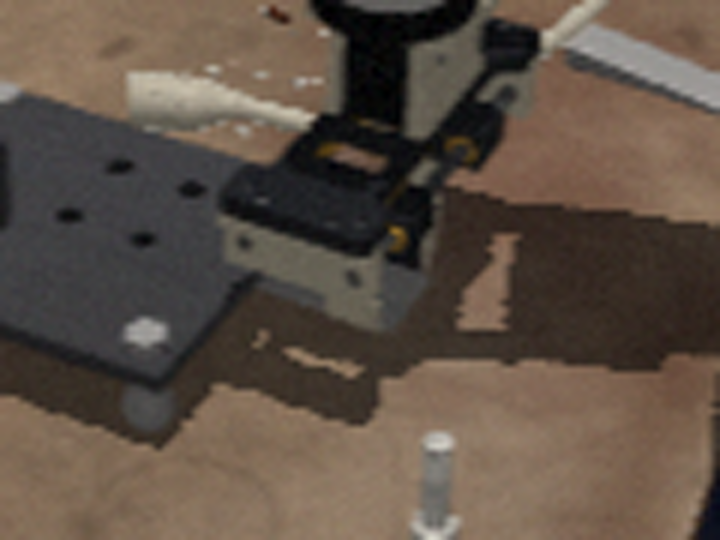

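View pics/d6t.png

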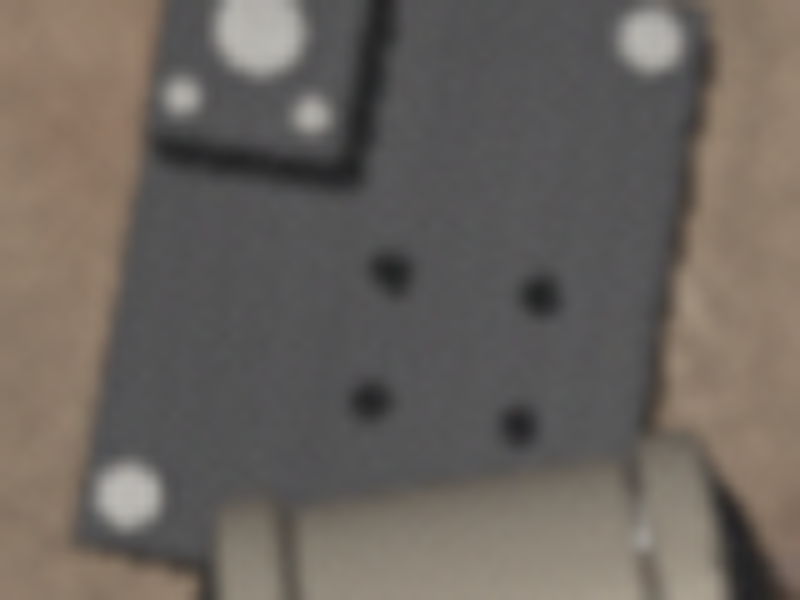

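Request:
{"op": "play_rows", "data": {
  "moves": [
    [[0,0,0,0,0.2],[0,0,0,0,0.2],[0,0,0,0,0.2],[0,0,0,0,0.2],[-0.005,0,0,0,0.2],[-0.015,0,-0.001,0,0.2],[-0.03,0,0,0,0.2],[-0.04,0,0,0,0.2],[-0.03,0,0,0,0.2],[0,-0.02,0,0,0.2]]
  ]
}}

```text
time: 14.65
tool_pos: [0.5039, 0.1555, 0.1277]
tool_rot: [0.158, 1.561, 0.028]
contact_force: [0.6, 0.4, 0.3]
opening: 0.0551
```

```bash
python3 - <<'E'
from h import *
to([.4493,-.0628,.1],78.1)
E
```

```text
t 14.65 tcp [0.5039 0.1555 0.1277] jaw 82.55 tilt [ 1.020e-02  3.000e-04 -9.999e-01] tool delta mm [  27.1 -223.6  -26.1] F [0.6 0.4 0.3] open 0.0551 q1,q6 [ 0.15 -1.29]
turn about tool x needed 4.447310499130964 or -175.55268950086904
delta after that turn mm [  27.1 -224.9   -8.7]
```

Request:
{"op": "play_rows", "data": {
  "moves": [
    [[0,-0.03,-0.001,4.4,0.2],[0,-0.045,-0.002,0,0.2],[0,-0.045,-0.002,0,0.2],[0,-0.045,-0.002,0,0.2],[0,-0.035,-0.001,0,0.2],[0.01,-0.02,0,0,0.2],[0.01,0,0,0,0.2],[0,0,0,0,0.2],[0,0,0,0,0.2],[0,0,0,0,0.2]]
  ]
}}

```text
time: 15.65
tool_pos: [0.4532, -0.0654, 0.1123]
tool_rot: [0.18, 1.549, -0.028]
contact_force: [1.1, 0.0, 0.0]
opening: 0.0551
```

```bash
python3 - <<'E'
from h import *
to([.4493,-.0628,.002],78.1)
for c in("side","top"):
  im=robot.read_camera(c); im=cv2.cvtColor(im,6-2); cv2.imwrite(f"pics/d7{c}.png",im)
  if c=="side": crop(c,200,180,200,150,4,"d7s.png",im)
  else: crop(c,220,140,120,90,6,"d7t.png",im)
E
```

```text
t 15.65 tcp [ 0.4532 -0.0654  0.1123] jaw 78.08 tilt [ 2.160e-02 -6.000e-04 -9.998e-01] tool delta mm [110.2   1.3  -6.7] F [1.1 0.  0. ] open 0.0551 q1,q6 [-0.32 -1.68]
turn about tool x needed -0.023916255122102825 or 179.97608374487788
delta after that turn mm [110.2   1.3  -6.7]
```

View pics/d7s.png

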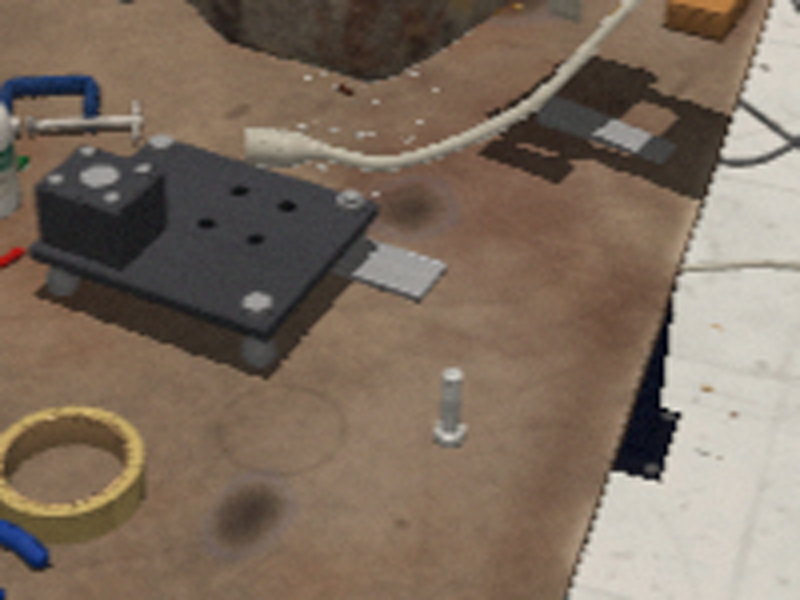

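View pics/d7t.png

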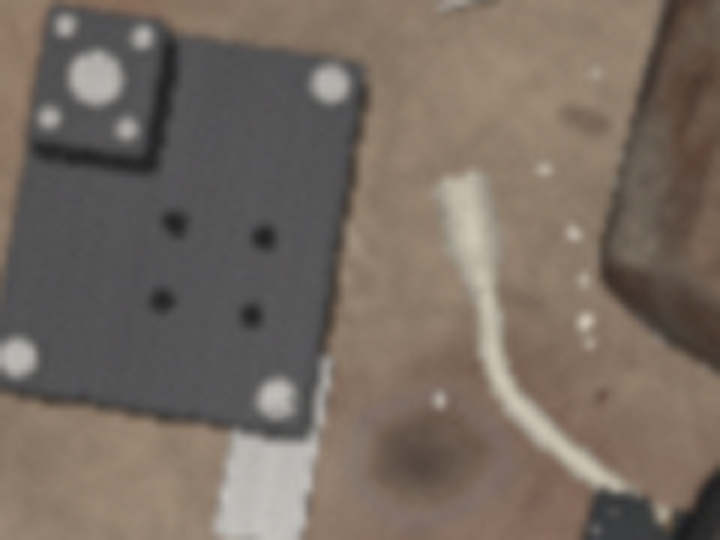

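Request:
{"op": "play_rows", "data": {
  "moves": [
    [[0.01,0.001,-0.006,0,0.2],[0.025,0,0,0,0.2],[0.025,0,0,0,0.2],[0.02,0,0,0,0.2],[0.01,0,0,0,0.2],[0.005,0,0,0,0.2],[0,0,0,0,0.2],[0,0,0,0,0.2],[0,0,0,0,0.2],[0,0,0,0,0.2]]
  ]
}}

```text
time: 16.75
tool_pos: [0.4551, -0.0604, 0.0188]
tool_rot: [0.087, 1.538, -0.113]
contact_force: [0.1, 0.4, 0.4]
opening: 0.0549
```

```bash
python3 - <<'E'
from h import *
to([.4493,-.0628,.002],78.1)
for c in("side","top"):
  im=robot.read_camera(c); im=cv2.cvtColor(im,6-2); cv2.imwrite(f"pics/d8{c}.png",im)
  if c=="side": crop(c,305,180,80,60,9,"d8s.png",im)
  else: crop(c,300,200,80,60,9,"d8t.png",im)
E
```

```text
t 16.75 tcp [ 0.4551 -0.0604  0.0188] jaw 78.54 tilt [ 0.0327 -0.0037 -0.9995] tool delta mm [16.6 -3.6 -5.7] F [0.1 0.4 0.4] open 0.0549 q1,q6 [-0.3  -1.68]
turn about tool x needed 0.4392735113768964 or -179.56072648862312
delta after that turn mm [16.6 -3.6 -5.7]
```

View pics/d8s.png

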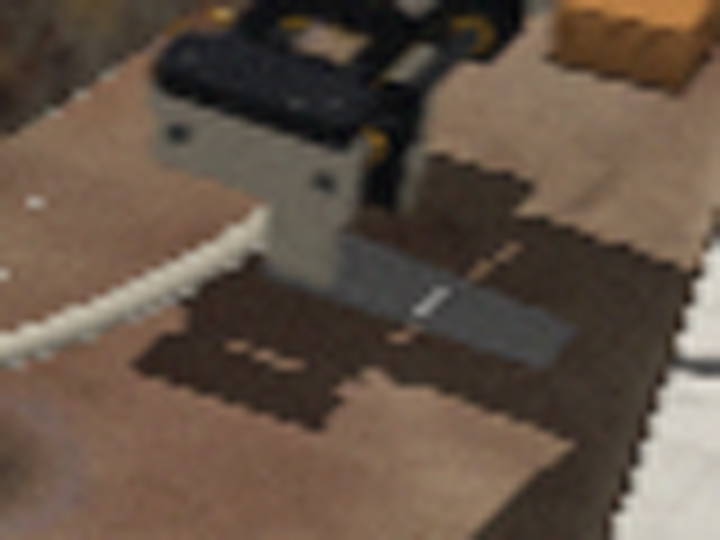

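View pics/d8t.png

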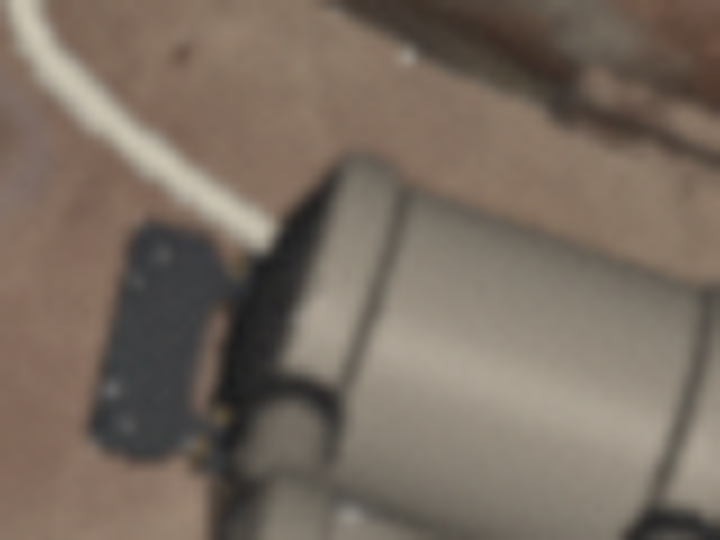

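Request:
{"op": "play_rows", "data": {
  "moves": [
    [[0,-0.004,-0.006,0.4,0.2],[0.005,0,0,0,0.2],[0.005,0,0,0,0.2],[0.003,0,0,0,0.2],[0,0,0,0,0.2],[0.002,0,0,0,0.2],[0,0,0,0,0.2],[0,0,0,0,0.2],[0,0,0,0,0.2],[0,0,0,0,0.2]]
  ]
}}

```text
time: 17.85
tool_pos: [0.4483, -0.0636, 0.0022]
tool_rot: [0.096, 1.538, -0.113]
contact_force: [-0.1, -1.2, -0.9]
opening: 0.055
```

```bash
python3 - <<'E'
from h import *
to([.4493,-.0628,.002],78.1)
E
```

```text
t 17.85 tcp [ 0.4483 -0.0636  0.0022] jaw 78.08 tilt [ 0.0327 -0.0037 -0.9995] tool delta mm [0.3 1.  0.8] F [-0.1 -1.2 -0.9] open 0.0550 q1,q6 [-0.32 -1.69]
turn about tool x needed -0.018649607201453478 or 179.98135039279856
delta after that turn mm [0.3 1.  0.8]
```

Request:
{"op": "play_rows", "data": {
  "moves": [
    [[0,0,0,0,-0.6],[0,0,0,0,-0.6],[0,0,0,0,-0.6],[0,0,0,0,-0.6],[0,0,0,0,-0.6],[-0.01,0,0,0,-0.6],[-0.02,0,0,0,-0.6],[-0.02,0,0,0,-0.6],[-0.02,0,0,0,-0.6],[-0.01,0,0,0,-0.6]]
  ],
  "grip_force": 30
}}

```text
time: 18.85
tool_pos: [0.4437, -0.0627, 0.0856]
tool_rot: [0.129, 1.543, -0.079]
contact_force: [-0.2, -0.0, -2.1]
opening: 0.0296
```

```bash
python3 - <<'E'
from h import *
to([.42,.04,.05],82.3)
for c in("side",):
  im=robot.read_camera(c); im=cv2.cvtColor(im,6-2); cv2.imwrite(f"pics/d9{c}.png",im)
  if c=="side": crop(c,300,150,100,75,8,"d9s.png",im)
E
```

```text
t 18.85 tcp [ 0.4437 -0.0627  0.0856] jaw 78.08 tilt [ 0.0278 -0.0022 -0.9996] tool delta mm [ 34.7  95.5 -45.4] F [-0.2 -0.  -2.1] open 0.0296 q1,q6 [-0.32 -1.69]
turn about tool x needed -4.222654709969476 or 175.77734529003052
delta after that turn mm [ 34.7  98.6 -38.3]
```

View pics/d9s.png

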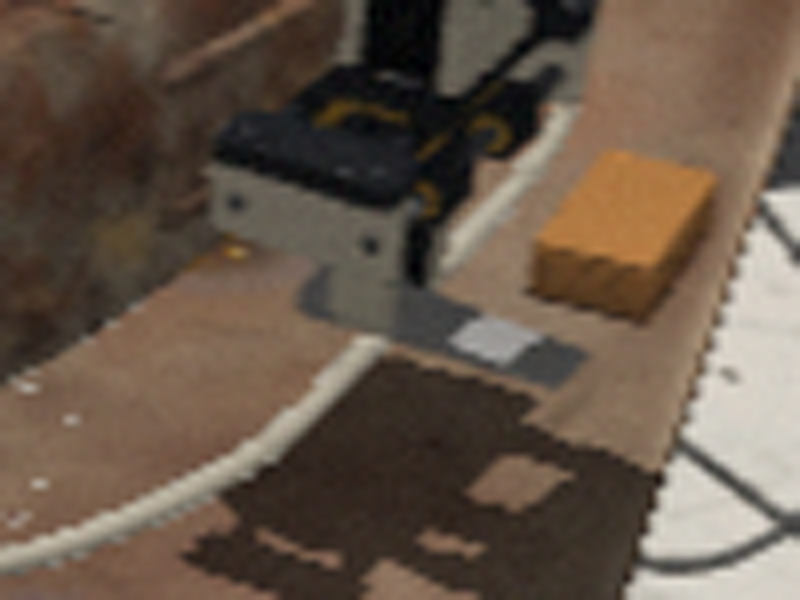

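Request:
{"op": "play_rows", "data": {
  "moves": [
    [[0,0.02,-0.009,0,-0.6],[0,0.03,-0.014,0,-0.6],[0,0.03,-0.014,0,-0.6],[0,0.02,-0.008,0,-0.6],[0,0,0,6,-0.6],[0,0,0,8,-0.6],[0,0,0,8,-0.6],[0,0,0,8,-0.6],[0,0,0,8,-0.6],[0,0,0,8,-0.6]]
  ]
}}

```text
time: 19.9
tool_pos: [0.4181, 0.0484, 0.0871]
tool_rot: [0.918, 1.54, -0.123]
contact_force: [-0.7, 0.1, -1.0]
opening: 0.0295
```

Request:
{"op": "play_rows", "data": {
  "moves": [
    [[0,0,0,8,-0.6],[0,0,0,8,-0.6],[0,0,0,8,-0.6],[0,0,0,8,-0.6],[0,0,0,8,-0.6],[0,0,0,8,-0.6],[0,0,0,8,-0.6],[0,0,0,8,-0.6],[0,0,0,8,-0.6],[0,0,0,8,-0.6]]
  ]
}}

```text
time: 20.9
tool_pos: [0.4145, 0.0486, 0.0868]
tool_rot: [2.352, 1.546, -0.145]
contact_force: [-1.0, 0.5, -1.6]
opening: 0.0291
```

```bash
python3 - <<'E'
from h import *
to([.42,.04,.05],82.3)
E
```

```text
t 20.90 tcp [0.4145 0.0486 0.0868] jaw -53.07 tilt [ 0.0246 -0.0036 -0.9997] tool delta mm [36.9  9.5  1.4] F [-1.   0.5 -1.6] open 0.0291 q1,q6 [-0.07  0.86]
turn about tool x needed 44.62657113974714 or -135.37342886025286
delta after that turn mm [36.9  7.7 -5.6]
```

Request:
{"op": "play_rows", "data": {
  "moves": [
    [[0,0,0,8,-0.6],[0,0,0,8,-0.6],[0,0,0,8,-0.6],[0,0,0,8,-0.6],[0,0,0,8,-0.6],[0,0,0,5,-0.6],[0.01,0,0,0,-0.6],[0.02,0,0,0,-0.6],[0.02,0,0,0,-0.6],[0.01,0,0,0,-0.6]]
  ]
}}

```text
time: 21.9
tool_pos: [0.4141, 0.0484, 0.0245]
tool_rot: [-3.122, 1.546, -0.15]
contact_force: [-0.2, -0.4, -1.9]
opening: 0.0297
```

```bash
python3 - <<'E'
from h import *
to([.42,.04,.003],82.3)
for c in("side",):
  im=robot.read_camera(c); im=cv2.cvtColor(im,6-2); cv2.imwrite(f"pics/e1{c}.png",im)
  if c=="side": crop(c,280,180,100,75,8,"e1s.png",im)
E
```

```text
t 21.90 tcp [0.4141 0.0484 0.0245] jaw -99.68 tilt [ 0.0244 -0.0037 -0.9997] tool delta mm [21.7  7.3 -6.7] F [-0.2 -0.4 -1.9] open 0.0297 q1,q6 [-0.07  1.68]
turn about tool x needed -1.9811240784210327 or 178.01887592157897
delta after that turn mm [21.7  7.5 -6.5]
```

View pics/e1s.png

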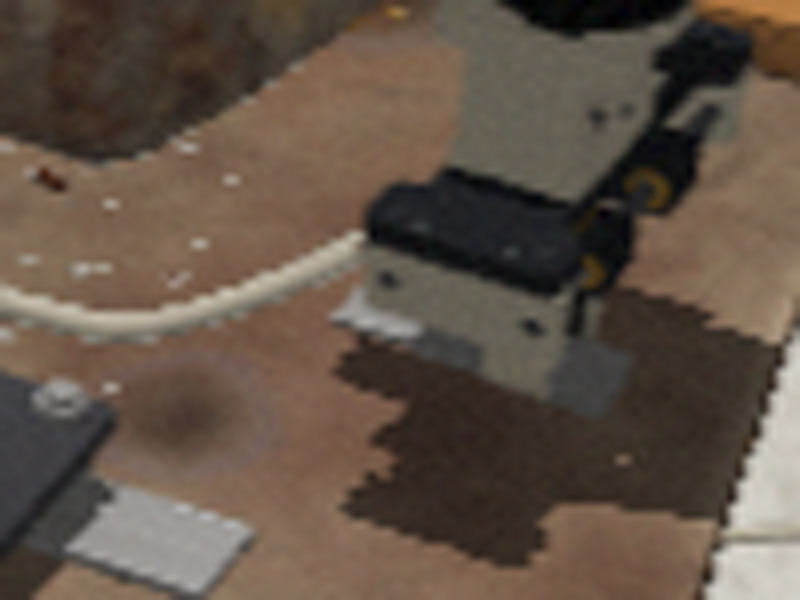

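Request:
{"op": "play_rows", "data": {
  "moves": [
    [[0.005,0,0,-2,-0.6],[0.006,0,0,0,-0.6],[0.004,0,0,0,-0.6],[0.002,0,0,0,-0.6],[0.001,0,0,0,-0.6],[0,0,0,0,-0.6],[0,0,0,0,-0.1],[0,0,0,0,-0.1],[0,0,0,0,-0.1],[0,0,0,0,-0.1]]
  ]
}}

```text
time: 22.95
tool_pos: [0.4139, 0.0483, 0.0046]
tool_rot: [3.113, 1.548, -0.157]
contact_force: [0.2, -0.1, -0.3]
opening: 0.0413
```

```bash
python3 - <<'E'
from h import *
to([.42,.04,.003],82.3)
for c in("side",):
  im=robot.read_camera(c); im=cv2.cvtColor(im,6-2); cv2.imwrite(f"pics/e2{c}.png",im)
  if c=="side": crop(c,280,180,100,75,8,"e2s.png",im)
E
```

```text
t 22.95 tcp [0.4139 0.0483 0.0046] jaw -97.37 tilt [ 0.0229 -0.0036 -0.9997] tool delta mm [ 1.7  7.5 -7. ] F [ 0.2 -0.1 -0.3] open 0.0413 q1,q6 [-0.07  1.64]
turn about tool x needed 0.33166869372632846 or -179.66833130627367
delta after that turn mm [ 1.7  7.4 -7.1]
```

View pics/e2s.png

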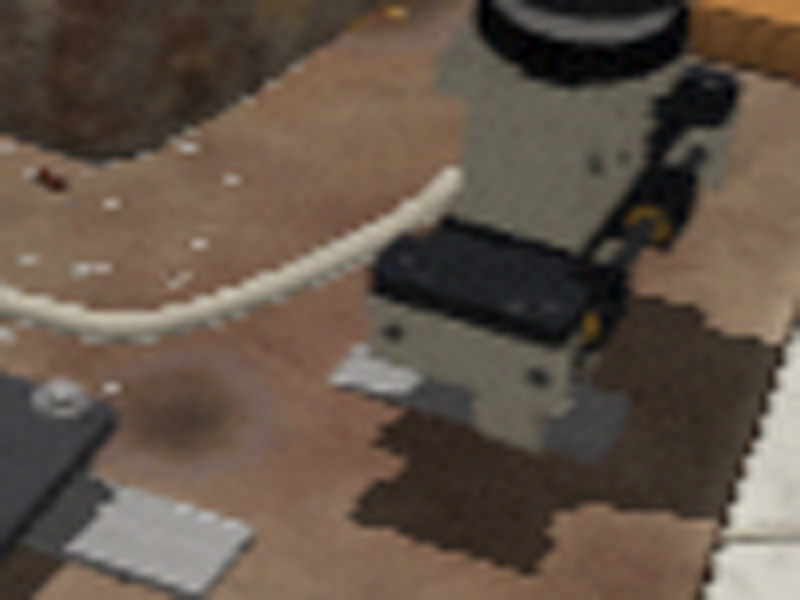

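Request:
{"op": "play_rows", "data": {
  "moves": [
    [[0.002,0,0,0,-0.1],[0,0,0,0,-0.6],[0,0,0,0,-0.6],[0,0,0,0,-0.6],[0,0,0,0,-0.6],[0,0,0,0,-0.6],[-0.01,0,0,0,-0.6],[-0.015,0,0,0,-0.6],[0,0,0,0,-0.6],[0,0,0,0,-0.6]]
  ]
}}

```text
time: 24.0
tool_pos: [0.4128, 0.0484, 0.0288]
tool_rot: [3.108, 1.549, -0.162]
contact_force: [1.2, 0.1, -1.1]
opening: 0.0294
```

```bash
python3 - <<'E'
from h import *
u=np.array([np.cos(np.radians(-7.7)),np.sin(np.radians(-7.7))]); f=np.array([.5602,.1676])
to([*(f-.122*u),.02],82.3)
im=robot.read_camera("top"); im=cv2.cvtColor(im,4); crop("top",240,170,100,75,8,"e3t.png",im)
E
```

```text
t 24.00 tcp [0.4128 0.0484 0.0288] jaw -97.37 tilt [ 0.0217 -0.0036 -0.9998] tool delta mm [   8.9 -137.8   -8.7] F [ 1.2  0.1 -1.1] open 0.0294 q1,q6 [-0.07  1.64]
turn about tool x needed 0.3271809928666016 or -179.6728190071334
delta after that turn mm [   8.9 -137.8   -7.9]
```

View pics/e3t.png

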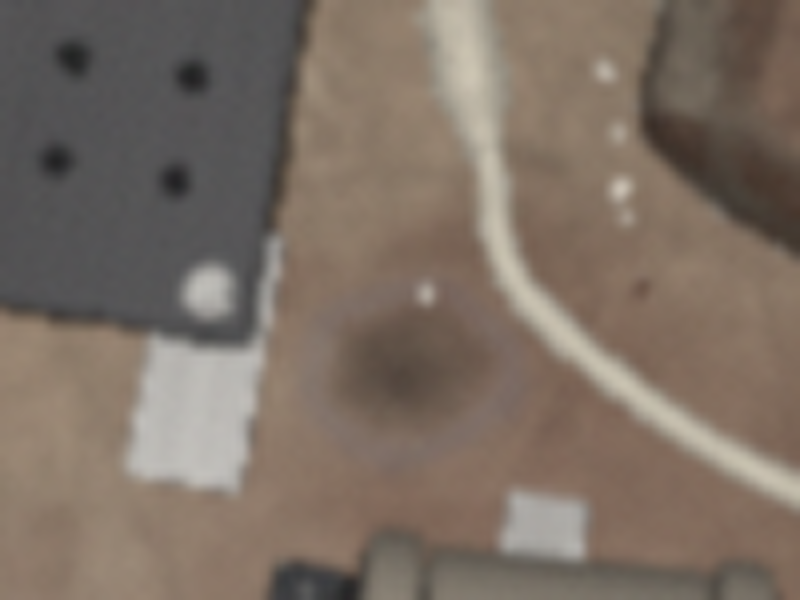

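```bash
python3 - <<'E'
from h import *
u=np.array([np.cos(np.radians(-7.7)),np.sin(np.radians(-7.7))]);v=np.array([-u[1],u[0]]); f=np.array([.5602,.1676])
s,p,R=state()
for n,q,z,o in [("packRL",(128,472),.006,f),("packRR",(239,491),.006,f),("packFR",(274,236),.006,f),("foot",(210,292),.047,f),("tipL",(508,490),.03,p[:2]),("tipR",(587,500),.03,p[:2])]:
  w=at("top",(240+q[0]/8-.44,170+q[1]/8-.44),z)[:2]-o; print(n,(w@u*1e3).round(1),(w@v*1e3).round(1))
E
```

```text
packRL -68.3 21.4
packRR -68.6 -21.2
packFR 29.4 -18.4
foot -0.5 -0.1
tipL 76.1 17.1
tipR 77.2 -12.5
```

Request:
{"op": "play_rows", "data": {
  "moves": [
    [[0,-0.02,-0.002,0.3,-0.6],[0,-0.035,-0.002,0,-0.6],[0,-0.035,-0.002,0,-0.6],[0,-0.03,-0.002,0,-0.6],[0,-0.015,0,0,-0.6],[0,-0.003,0,0,-0.6],[0.003,0,0,0,-0.6],[0.003,0,0,0,-0.6],[0,0,0,0,-0.6],[0,0,0,0,-0.6]]
  ]
}}

```text
time: 25.05
tool_pos: [0.4378, 0.1859, 0.0182]
tool_rot: [2.919, 1.555, -0.361]
contact_force: [-0.1, -0.2, -1.0]
opening: 0.0298
```

```bash
python3 - <<'E'
from h import *
u=np.array([np.cos(np.radians(-7.7)),np.sin(np.radians(-7.7))]);v=np.array([-u[1],u[0]]); f=np.array([.5602,.1676])
to([*(f-.110*u-.001*v),.012],82.3)
im=robot.read_camera("side"); im=cv2.cvtColor(im,4); crop("side",250,195,120,90,6,"e4s.png",im)
E
```

```text
t 25.05 tcp [0.4378 0.1859 0.0182] jaw -97.95 tilt [ 0.0144 -0.0054 -0.9999] tool delta mm [  6.4   2.6 -13.7] F [-0.1 -0.2 -1. ] open 0.0298 q1,q6 [0.25 1.97]
turn about tool x needed -0.2530555802443928 or 179.7469444197556
delta after that turn mm [  6.4   2.7 -13.7]
```

View pics/e4s.png

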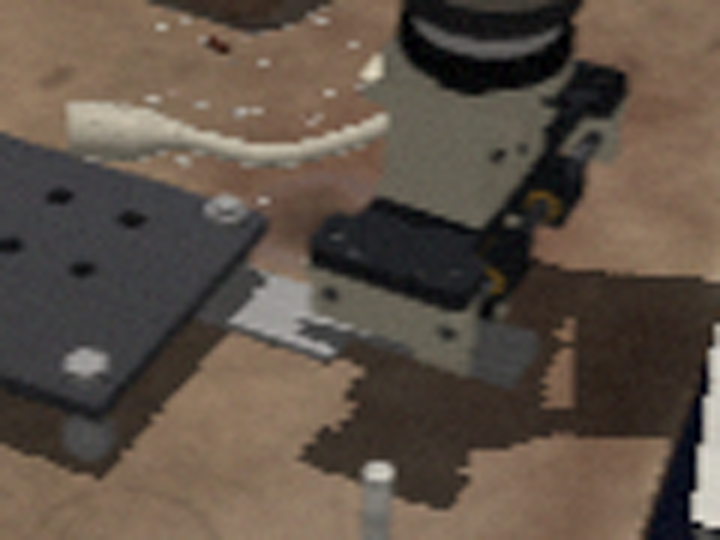

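Request:
{"op": "play_rows", "data": {
  "moves": [
    [[0,0.003,0,0,-0.6],[0.003,0,0,0,-0.6],[0.003,0,0,0,-0.6],[0.002,0,0,0,-0.6],[0,0,0,0,-0.6],[0.001,0,0,0,-0.6],[0,0,0,0,-0.6],[0,0,0,0,-0.6],[0,0,0,0,-0.6],[0,0,0,0,-0.6]]
  ]
}}

```text
time: 26.1
tool_pos: [0.4379, 0.1817, 0.0089]
tool_rot: [2.938, 1.555, -0.344]
contact_force: [-0.2, 0.2, -0.4]
opening: 0.0293
```

```bash
python3 - <<'E'
from h import *
u=np.array([np.cos(np.radians(-7.7)),np.sin(np.radians(-7.7))]);v=np.array([-u[1],u[0]]); f=np.array([.5602,.1676])
to([*(f-.072*u-.001*v),.0085],82.3)
im=robot.read_camera("side"); im=cv2.cvtColor(im,4); crop("side",280,215,64,48,12,"e5s.png",im)
E
```

```text
t 26.10 tcp [0.4379 0.1817 0.0089] jaw -98.04 tilt [ 0.0152 -0.0055 -0.9999] tool delta mm [  1.2  -1.7 -51.1] F [-0.2  0.2 -0.4] open 0.0293 q1,q6 [0.24 1.96]
turn about tool x needed -0.33682891642314416 or 179.66317108357686
delta after that turn mm [  1.2  -1.4 -51.1]
```

View pics/e5s.png

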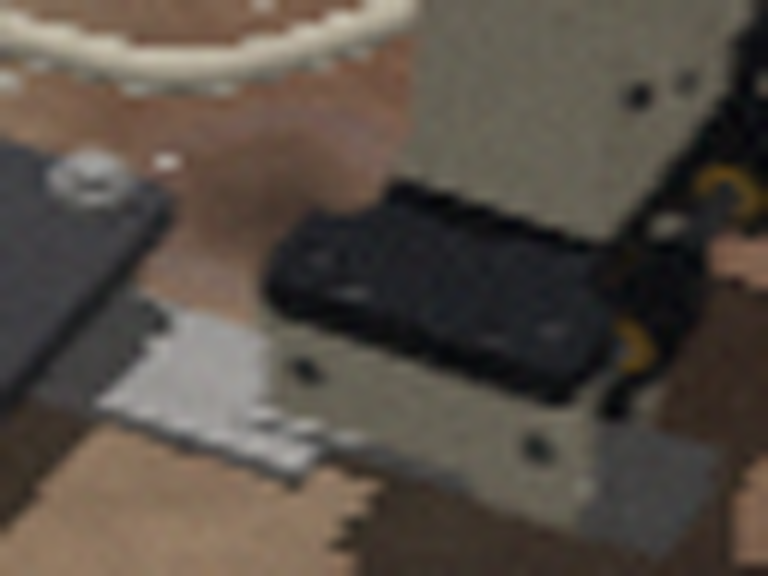

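Request:
{"op": "play_rows", "data": {
  "moves": [
    [[0,-0.001,-0.004,-0.3,-0.6],[0,-0.001,-0.005,0,-0.6],[0,0,-0.005,0,-0.6],[0,0,-0.005,0,-0.6],[0,0,-0.005,0,-0.6],[0,0,-0.005,0,-0.6],[0,0,-0.003,0,-0.6],[0,0,-0.002,0,-0.6],[0,0,0,0,-0.6],[0,0,0,0,-0.6]]
  ]
}}

```text
time: 27.15
tool_pos: [0.4755, 0.1788, 0.0093]
tool_rot: [2.947, 1.554, -0.329]
contact_force: [-0.5, 0.6, -1.6]
opening: 0.029
```

```bash
python3 - <<'E'
from h import *
u=np.array([np.cos(np.radians(-7.7)),np.sin(np.radians(-7.7))]);v=np.array([-u[1],u[0]]); f=np.array([.5602,.1676])
to([*(f-.072*u-.001*v),.0085],82.3)
E
```

```text
t 27.15 tcp [0.4755 0.1788 0.0093] jaw -97.73 tilt [ 0.0156 -0.0053 -0.9999] tool delta mm [  1.    0.7 -13.4] F [-0.5  0.6 -1.6] open 0.0290 q1,q6 [0.21 1.93]
turn about tool x needed -0.03133654856844714 or 179.96866345143155
delta after that turn mm [  1.    0.7 -13.4]
```

Request:
{"op": "play_rows", "data": {
  "moves": [
    [[0.0005,0,-0.003,0,-0.6],[0.0005,0,-0.004,0,-0.6],[0,0,-0.003,0,-0.6],[0,0,-0.003,0,-0.6],[0,0,0,0,-0.6],[0,0,0,0,-0.2],[0,0,0,0,-0.2],[0,0,0,0,-0.2],[0,0,0,0,-0.2],[0,0,0,0,-0.2]]
  ]
}}

```text
time: 28.15
tool_pos: [0.4896, 0.1771, 0.0089]
tool_rot: [2.976, 1.553, -0.3]
contact_force: [0.5, 0.9, 0.4]
opening: 0.0366
```

```bash
python3 - <<'E'
from h import *
u=np.array([np.cos(np.radians(-7.7)),np.sin(np.radians(-7.7))]);v=np.array([-u[1],u[0]]); f=np.array([.5602,.1676])
to([*(f-.072*u-.001*v),.0085],82.3)
im=robot.read_camera("side"); im=cv2.cvtColor(im,4); crop("side",250,205,80,60,10,"e6s.png",im)
E
```

```text
t 28.15 tcp [0.4896 0.1771 0.0089] jaw -97.71 tilt [ 0.0166 -0.0051 -0.9998] tool delta mm [0.4 0.9 0.7] F [0.5 0.9 0.4] open 0.0366 q1,q6 [0.2  1.92]
turn about tool x needed -0.007566999195091739 or 179.9924330008049
delta after that turn mm [0.4 0.9 0.7]
```

View pics/e6s.png

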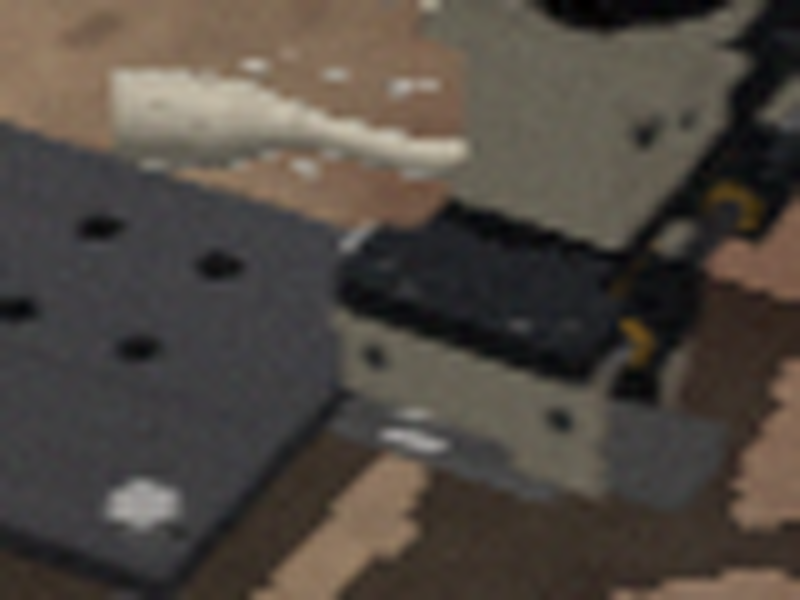

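Request:
{"op": "play_rows", "data": {
  "moves": [
    [[-0.004,0,0,0,-0.15],[-0.008,0,0,0,-0.15],[-0.01,0,0,0,-0.15],[-0.01,0,0,0,-0.15],[0,0,0.02,0,-1],[0,0,0.025,0,-1],[0,0,0.015,0,-1],[0,0,0,0,-1],[0,0,0,0,-1],[0,0,0,0,-1]]
  ]
}}

```text
time: 29.2
tool_pos: [0.4318, 0.1861, 0.0481]
tool_rot: [-3.117, 1.544, -0.11]
contact_force: [-0.1, -0.2, 0.1]
opening: 0.0005
```

```bash
python3 - <<'E'
from h import *
u=np.array([np.cos(np.radians(-7.7)),np.sin(np.radians(-7.7))]);v=np.array([-u[1],u[0]]); f=np.array([.5602,.1676])
to([*(f-.127*u),.0115],82.3)
im=robot.read_camera("side"); im=cv2.cvtColor(im,4); crop("side",250,205,80,60,10,"e7s.png",im)
im=robot.read_camera("top"); im=cv2.cvtColor(im,4); crop("top",230,170,80,60,10,"e7t.png",im)
E
```

```text
t 29.20 tcp [0.4318 0.1861 0.0481] jaw -97.73 tilt [ 0.0263 -0.0029 -0.9997] tool delta mm [36.7  1.1 -1.7] F [-0.1 -0.2  0.1] open 0.0005 q1,q6 [0.25 1.97]
turn about tool x needed -0.027068818535781247 or 179.97293118146422
delta after that turn mm [36.7  1.1 -1.7]
```

View pics/e7s.png

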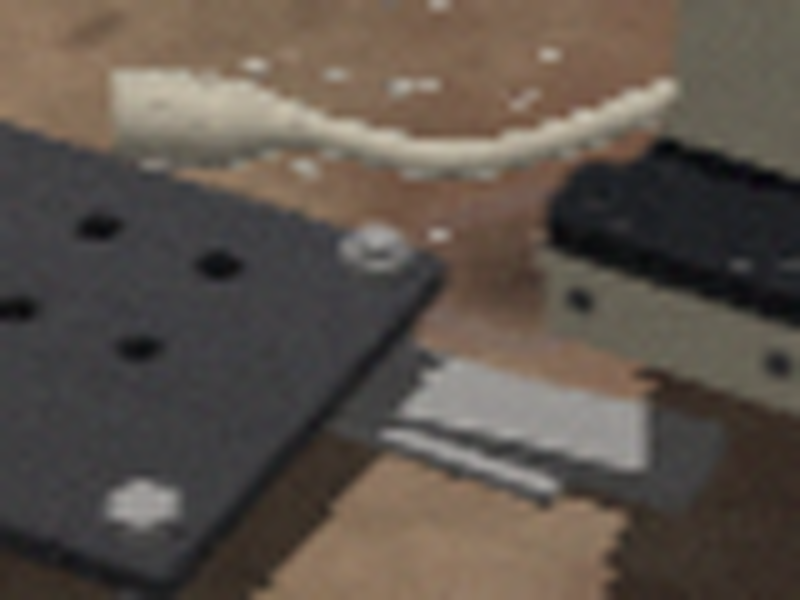

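View pics/e7t.png

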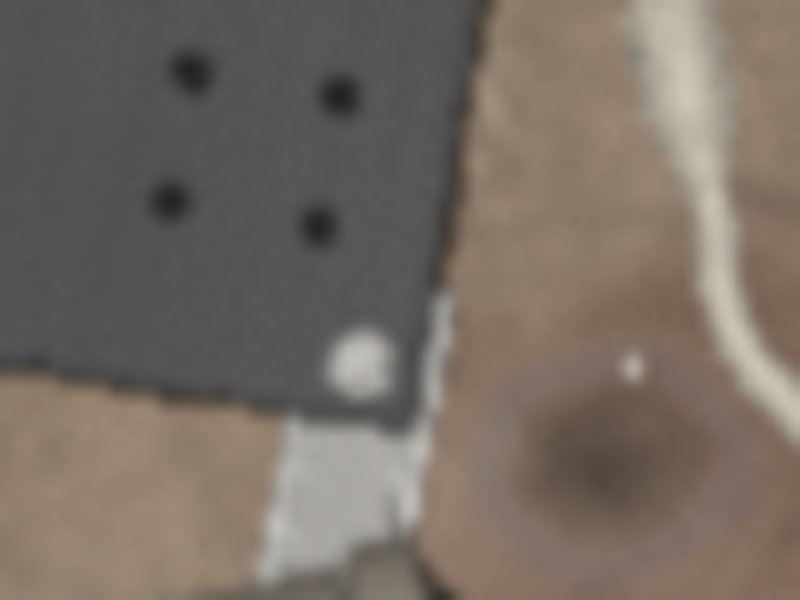

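Request:
{"op": "play_rows", "data": {
  "moves": [
    [[0,0.001,0,0,-1],[0.01,0,0,0,-1],[0.01,0,0,0,-1],[0.008,0,0,0,-1],[0.004,0,0,0,-1],[0.002,0,0,0,-1],[0,0,0,0,-1],[0,0,0,0,-1],[0,0,0,0,-1],[0,0,0,0,-1]]
  ]
}}

```text
time: 30.3
tool_pos: [0.4335, 0.1844, 0.0098]
tool_rot: [-3.14, 1.546, -0.134]
contact_force: [0.4, 0.4, -0.2]
opening: 0.0005
```

```bash
cat >> h.py <<'E'
u=np.array([np.cos(np.radians(-7.7)),np.sin(np.radians(-7.7))]);v=np.array([-u[1],u[0]]); f=np.array([.5602,.1676])
def push():
    for i in range(1):
        s,p,R=state(); F=s['contact_force']
        print("t %.2f u %.2f v %.2f z %.2f"%(s['time'],(p[:2]-f)@u*1e3,(p[:2]-f)@v*1e3,p[2]*1e3),"Fu %.2f Fv %.2f Fz %.2f"%(F[:2]@u,F[:2]@v,F[2]),"jaw %.2f"%jaw(R))
E
python3 - <<'E'
from h import *
push()
im=robot.read_camera("side"); im=cv2.cvtColor(im,4); crop("side",250,205,80,60,10,"e8s.png",im)
push()
E
```

```text
t 30.30 u -127.80 v -0.32 z 9.77 Fu 0.31 Fv 0.40 Fz -0.19 jaw -97.80
t 30.35 u -127.78 v -0.35 z 9.80 Fu -1.32 Fv -0.28 Fz -0.12 jaw -97.80
```

View pics/e8s.png

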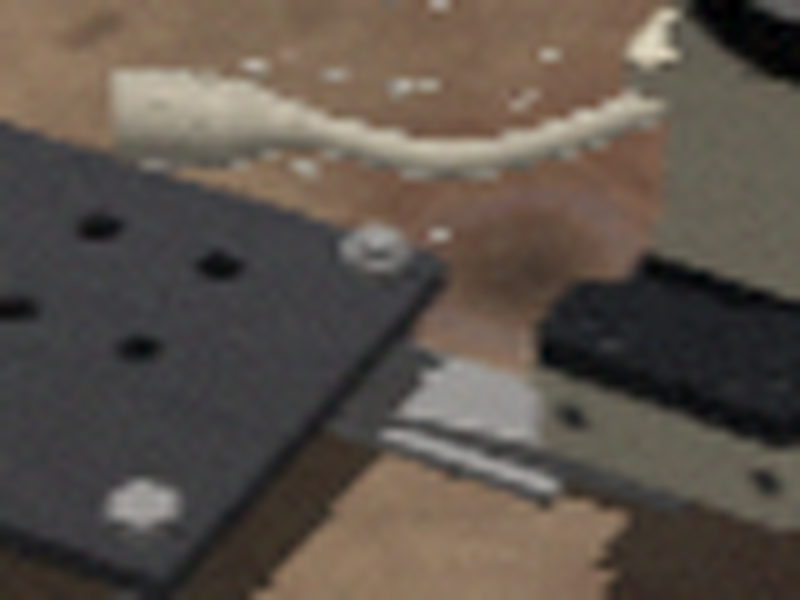

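Request:
{"op": "play_rows", "data": {
  "moves": [
    [[-0.001,0,-0.002,0,-1],[0,0,-0.003,0,-1],[0,0,-0.003,0,-1],[0,0,-0.003,0,-1],[0,0,-0.003,0,-1],[0,0,-0.003,0,-1],[0,0,-0.003,0,-1],[0,0,-0.003,0,-1],[0,0,-0.002,0,-1],[0,0,0,0,-1]]
  ]
}}

```text
time: 31.35
tool_pos: [0.4598, 0.1806, 0.0118]
tool_rot: [3.131, 1.547, -0.147]
contact_force: [-0.7, 0.9, 0.1]
opening: 0.0005
```

```bash
python3 - <<'E'
from h import *
push()
im=robot.read_camera("side"); im=cv2.cvtColor(im,4); crop("side",250,205,80,60,10,"e9s.png",im)
push()
E
```

```text
t 31.35 u -101.27 v -0.54 z 11.79 Fu -0.80 Fv 0.82 Fz 0.10 jaw -97.81
t 31.40 u -101.28 v -0.51 z 11.78 Fu 0.30 Fv 1.05 Fz 0.31 jaw -97.81
```

View pics/e9s.png

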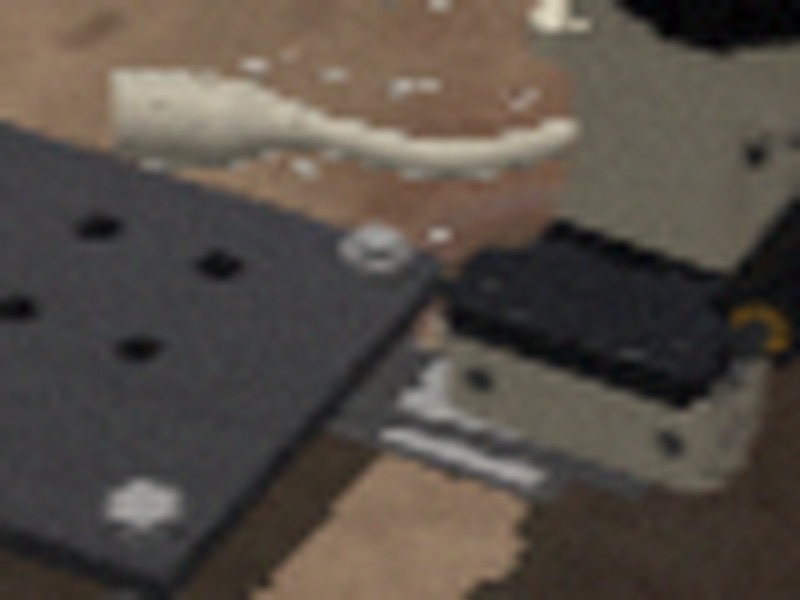

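Request:
{"op": "play_rows", "data": {
  "moves": [
    [[0.0005,0,-0.0005,0,-1],[0.0005,0,-0.0005,0,-1],[0,0,-0.0005,0,-1],[0,0,-0.0005,0,-1],[0,0,-0.0005,0,-1],[0,0,-0.0005,0,-1],[0,0,-0.0005,0,-1],[0,0,-0.0005,0,-1],[0,0,-0.0005,0,-1],[0,0,-0.0005,0,-1]]
  ]
}}

```text
time: 32.4
tool_pos: [0.4644, 0.1799, 0.0107]
tool_rot: [3.116, 1.548, -0.162]
contact_force: [-0.7, 0.4, 0.4]
opening: 0.0004
```

```bash
python3 -c "
from h import *
push()"
```

```text
t 32.40 u -96.61 v -0.61 z 10.69 Fu -0.74 Fv 0.26 Fz 0.39 jaw -97.79
```

Request:
{"op": "play_rows", "data": {
  "moves": [
    [[0,0,-0.0004,0,-1],[0,0,-0.0004,0,-1],[0,0,-0.0004,0,-1],[0,0,-0.0004,0,-1],[0,0,-0.0004,0,-1],[0,0,-0.0004,0,-1],[0,0,-0.0004,0,-1],[0,0,-0.0004,0,-1],[0,0,-0.0004,0,-1],[0,0,-0.0004,0,-1]]
  ]
}}

```text
time: 33.4
tool_pos: [0.4684, 0.1794, 0.0107]
tool_rot: [3.108, 1.549, -0.17]
contact_force: [-2.7, 0.1, 1.0]
opening: 0.0005
```

Request:
{"op": "play_rows", "data": {
  "moves": [
    [[0,0,-0.0004,0,-1],[0,0,-0.0004,0,-1],[0,0,-0.0004,0,-1],[0,0,-0.0004,0,-1],[0,0,-0.0004,0,-1],[0,0,-0.0004,0,-1],[0,0,-0.0004,0,-1],[0,0,-0.0004,0,-1],[0,0,-0.0004,0,-1],[0,0,-0.0004,0,-1]]
  ]
}}

```text
time: 34.4
tool_pos: [0.4693, 0.1789, 0.0107]
tool_rot: [3.005, 1.555, -0.273]
contact_force: [-5.5, 0.9, 5.3]
opening: 0.0004
```

```bash
python3 -c "
from h import *
push()"
```

```text
t 34.40 u -91.56 v -0.96 z 10.69 Fu -5.55 Fv 0.20 Fz 5.33 jaw -97.79
```

```bash
python3 - <<'E'
from h import *
im=robot.read_camera("side"); im=cv2.cvtColor(im,4); crop("side",250,205,80,60,10,"f1s.png",im)
cv2.imwrite("pics/f1side.png",im)
im=robot.read_camera("top"); im=cv2.cvtColor(im,4);crop("top",230,170,80,60,10,"f1t.png",im)
push(); print(state()[0]['torque'],state()[2][:,0])
E
```

```text
t 34.50 u -91.50 v -0.92 z 10.70 Fu -6.40 Fv 0.21 Fz 3.42 jaw -97.78
[0.2856598  0.88631038 0.01453364] [ 0.01515153 -0.00415944 -0.99987656]
```

View pics/f1s.png

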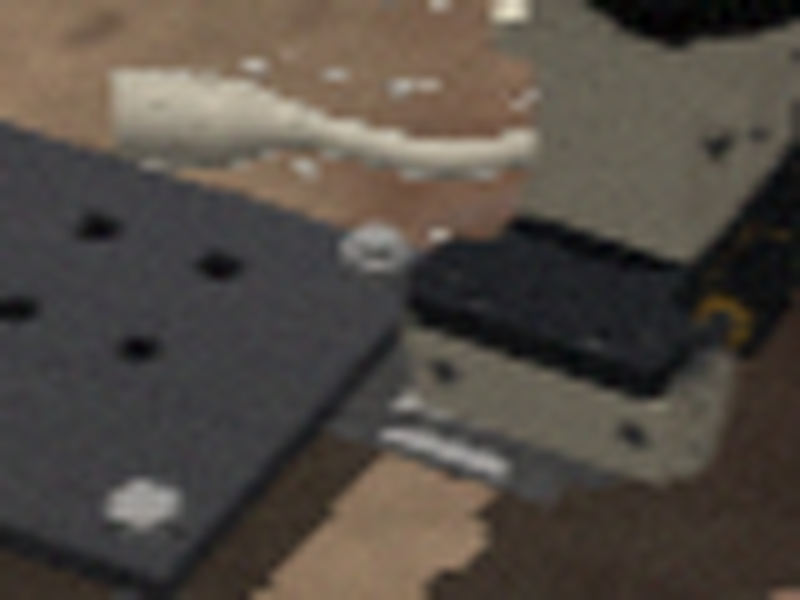

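View pics/f1t.png

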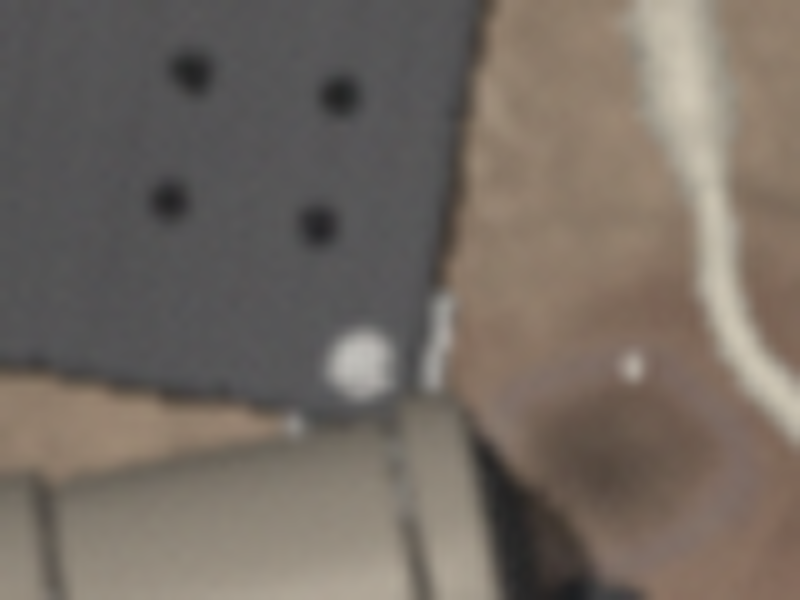

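Request:
{"op": "play_rows", "data": {
  "moves": [
    [[-0.0004,0,-0.0004,0,-1],[-0.0004,0,-0.0004,0,-1],[-0.0003,0,-0.0004,0,-1],[-0.0002,0,-0.0005,0,-1],[0,0,-0.0005,0,-1],[0,0,-0.0005,0,-1],[0,0,-0.0005,0,-1],[0,0,-0.0005,0,-1],[0,0,-0.0005,0,-1],[0,0,-0.0005,0,-1]]
  ]
}}

```text
time: 35.5
tool_pos: [0.4708, 0.1782, 0.0109]
tool_rot: [2.658, 1.562, -0.619]
contact_force: [-5.8, 1.8, 1.8]
opening: 0.0004
```

```bash
python3 -c "
from h import *
push();print(state()[2][:,0])"
```

```text
t 35.50 u -90.04 v -1.52 z 10.88 Fu -5.95 Fv 1.05 Fz 1.75 jaw -97.79
[ 0.00704486 -0.00501973 -0.99996259]
```

Request:
{"op": "play_rows", "data": {
  "moves": [
    [[0,0,-0.0005,0,-1],[0,0,-0.0005,0,-1],[0,0,-0.0005,0,-1],[0,0,-0.0005,0,-1],[0,0,-0.0005,0,-1],[0,0,-0.0005,0,-1],[0,0,-0.0005,0,-1],[0,0,-0.0005,0,-1],[0,0,-0.0005,0,-1],[0,0,-0.0005,0,-1]]
  ]
}}

```text
time: 36.5
tool_pos: [0.4708, 0.1781, 0.011]
tool_rot: [1.124, 1.565, -2.153]
contact_force: [-5.0, 0.9, 1.1]
opening: 0.0007
```

```bash
python3 -c "
from h import *
push();print(state()[2][:,0])
im=robot.read_camera('side'); im=cv2.cvtColor(im,4); crop('side',250,205,80,60,10,'f2s.png',im)
push()"
```

```text
t 36.50 u -90.05 v -1.54 z 10.99 Fu -5.11 Fv 0.18 Fz 1.13 jaw -97.78
[-0.00339707 -0.00516203 -0.99998091]
t 36.55 u -90.03 v -1.53 z 11.00 Fu -5.93 Fv 0.79 Fz 0.53 jaw -97.78
```

View pics/f2s.png

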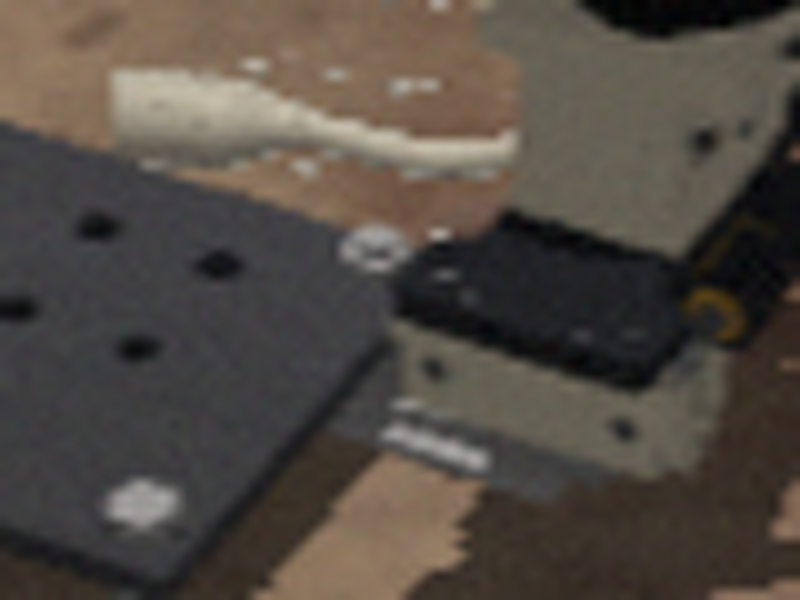

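Request:
{"op": "play_rows", "data": {
  "moves": [
    [[0,0,-0.0006,0,-1],[0,0,-0.0006,0,-1],[0,0,-0.0007,0,-1],[0,0,-0.0007,0,-1],[0,0,-0.0007,0,-1],[0,0,-0.0007,0,-1],[0,0,-0.0008,0,-1],[0,0,-0.0008,0,-1],[0,0,-0.0008,0,-1],[0,0,-0.0008,0,-1]]
  ]
}}

```text
time: 37.55
tool_pos: [0.4709, 0.1781, 0.0111]
tool_rot: [0.422, 1.552, -2.855]
contact_force: [-5.9, 1.4, 1.5]
opening: 0.0003
```

```bash
python3 -c "
from h import *
push();print(state()[2][:,0])"
```

```text
t 37.55 u -89.91 v -1.60 z 11.15 Fu -6.03 Fv 0.62 Fz 1.47 jaw -97.76
[-0.01809161 -0.00533159 -0.99982212]
```

Request:
{"op": "play_rows", "data": {
  "moves": [
    [[0,0,-0.001,0,-1],[0,0,-0.001,0,-1],[0,0,-0.0012,0,-1],[0,0,-0.0012,0,-1],[0,0,-0.0012,0,-1],[0,0,-0.0012,0,-1],[0,0,-0.0012,0,-1],[0,0,-0.0012,0,-1],[0,0,-0.0012,0,-1],[0,0,-0.0012,0,-1]]
  ]
}}

```text
time: 38.55
tool_pos: [0.4711, 0.1779, 0.0114]
tool_rot: [0.268, 1.529, -3.009]
contact_force: [-8.0, 1.7, 3.7]
opening: 0.0004
```

```bash
python3 -c "
from h import *
push();print(state()[2][:,0])
im=robot.read_camera('side'); im=cv2.cvtColor(im,4); crop('side',250,205,80,60,10,'f3s.png',im)
push()"
```

```text
t 38.55 u -89.72 v -1.76 z 11.36 Fu -8.20 Fv 0.58 Fz 3.69 jaw -97.74
[-0.04162521 -0.00556529 -0.9991178 ]
t 38.60 u -89.66 v -1.75 z 11.37 Fu -7.61 Fv 1.38 Fz 3.10 jaw -97.74
```

View pics/f3s.png

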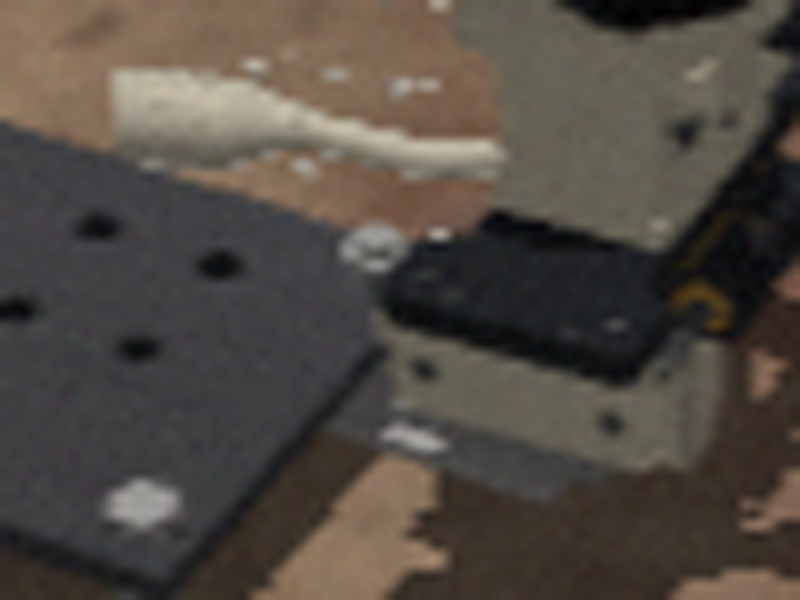

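Request:
{"op": "play_rows", "data": {
  "moves": [
    [[0,0,0.002,0,-1],[0,0,0.005,0,-1],[0,0,0.01,0,-1],[0,0,0.015,0,-1],[0,0,0.01,0,-1],[0,0,0,0,-1],[0,0,0,0,-1],[0,0,0,0,-1],[0,0,0,0,-1],[0,0,0,0,-1]]
  ]
}}

```text
time: 39.6
tool_pos: [0.4337, 0.1843, 0.015]
tool_rot: [0.262, 1.544, -3.015]
contact_force: [-0.4, 0.2, -0.1]
opening: 0.0006
```

```bash
python3 -c "
from h import *
push();print(state()[2][:,0])
im=robot.read_camera('side'); im=cv2.cvtColor(im,4); crop('side',250,205,80,60,10,'f4s.png',im);cv2.imwrite('pics/f4side.png',im)
im=robot.read_camera('top'); im=cv2.cvtColor(im,4); crop('top',230,170,80,60,10,'f4t.png',im)
"
```

```text
t 39.60 u -127.64 v -0.40 z 14.97 Fu -0.39 Fv 0.13 Fz -0.11 jaw -97.76
[-0.02666121 -0.00339805 -0.99963875]
```

View pics/f4s.png

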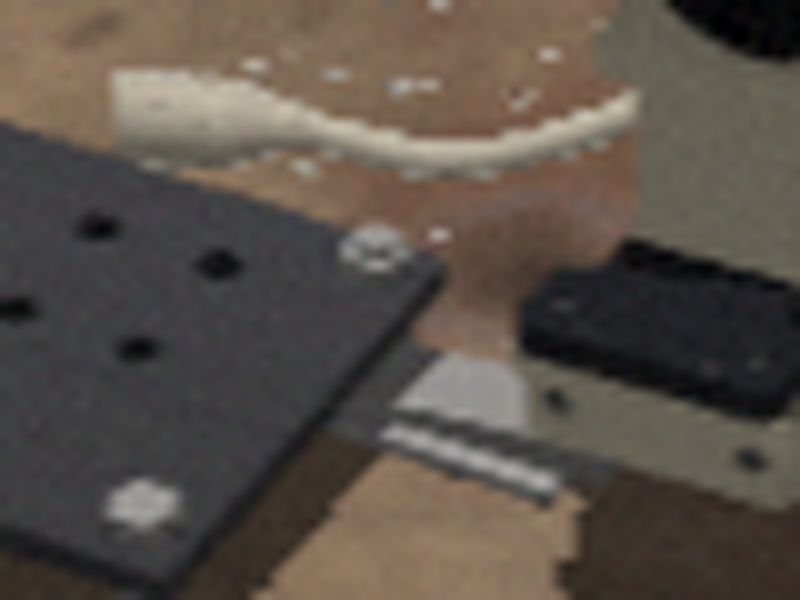

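View pics/f4t.png

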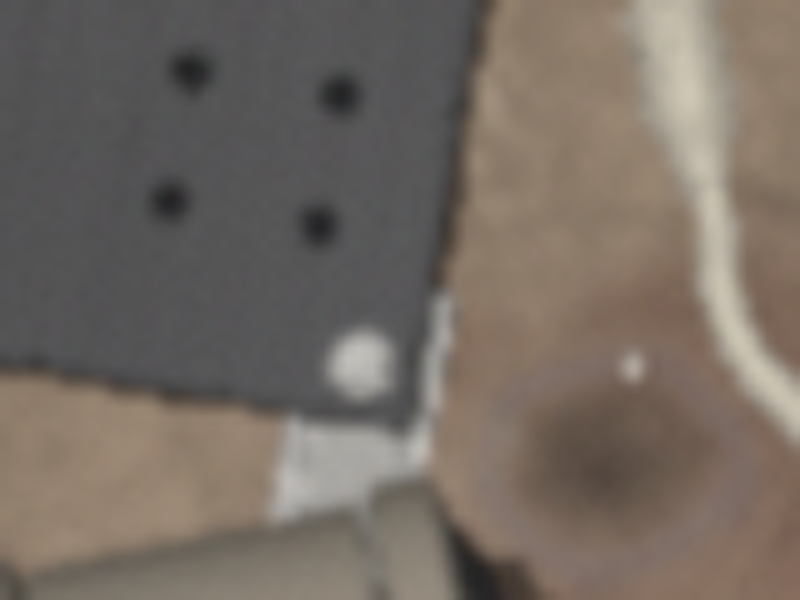

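Request:
{"op": "play_rows", "data": {
  "moves": [
    [[-0.02,0,0,0,-1],[-0.03,0,0,0,-1],[-0.03,0,0,0,-1],[-0.01,0.03,0,0,-1],[0,0.045,0,0,-1],[0,0.045,0,0,-1],[0,0.045,0,0,-1],[0,0.03,0,0,-1],[0,0,0,0,-1],[0,0,0,0,-1]]
  ]
}}

```text
time: 40.7
tool_pos: [0.4108, -0.0155, 0.1103]
tool_rot: [0.348, 1.547, -2.928]
contact_force: [0.7, 1.0, -0.2]
opening: -0.0
```

```bash
python3 -c "
from h import *
push();print(state()[2][:,0])
im=robot.read_camera('side'); im=cv2.cvtColor(im,4); crop('side',200,200,130,97,6,'f5s.png',im);cv2.imwrite('pics/f5side.png',im); crop('side',270,230,60,45,13,'f5z.png',im)
im=robot.read_camera('top'); im=cv2.cvtColor(im,4); crop('top',210,140,100,75,8,'f5t.png',im);cv2.imwrite('pics/f5top.png',im)
"
```

```text
t 40.70 u -123.50 v -201.51 z 110.29 Fu 0.57 Fv 1.05 Fz -0.23 jaw -97.69
[-0.02301025 -0.00499213 -0.99972277]
```

View pics/f5z.png

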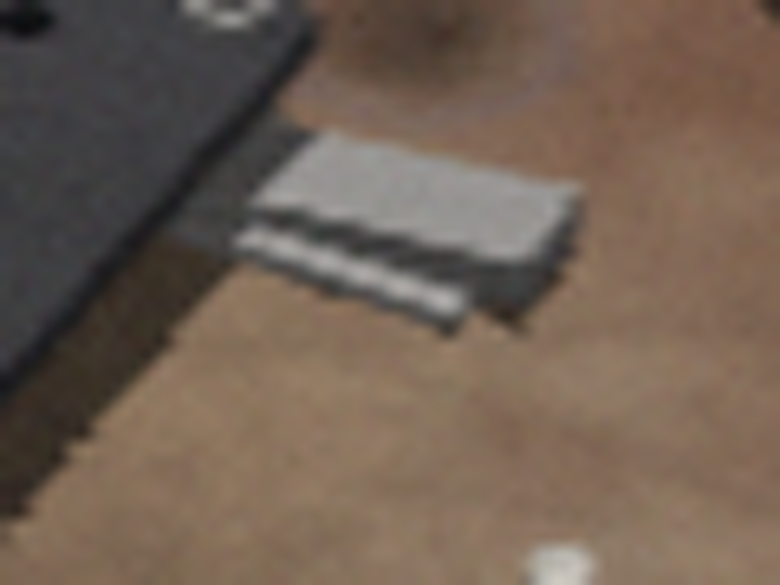

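View pics/f5t.png

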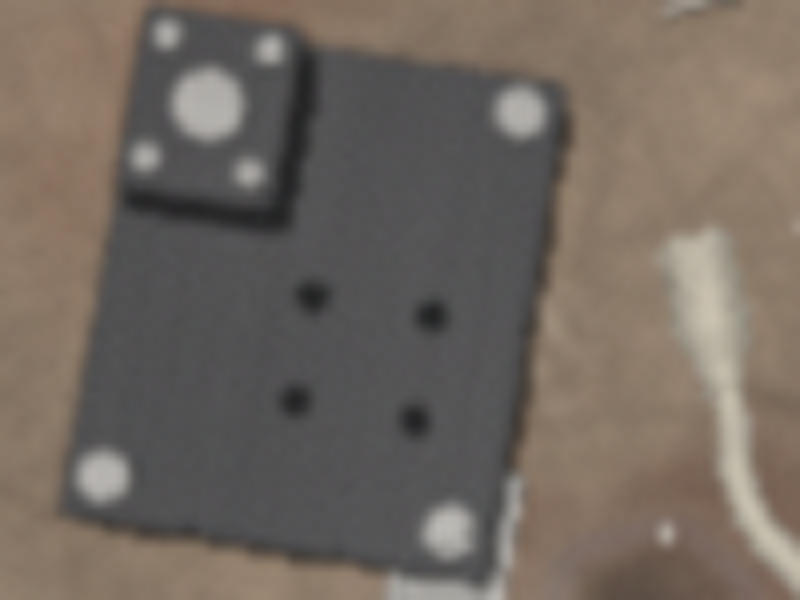

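```bash
python3 -c "
from h import *
for c,q,z in [('side',(583,186),.019),('side',(527,264),.019),('side',(470,297),.006)]:
  w=at(c,(270+q[0]/13-.46,230+q[1]/13-.46),z)[:2]-f; print(w@u,w@v)
im=cv2.imread('pics/f5top.png'); crop('top',240,185,60,45,13,'f5u.png',im)
a=cv2.imread('pics/top0.png');b=im
A=cv2.cvtColor(a[140:212,215:285],6).astype('f4');B=cv2.cvtColor(b[140:212,215:285],6).astype('f4')
print(cv2.phaseCorrelate(A,B))
a=cv2.imread('pics/side0.png');b=cv2.imread('pics/f5side.png')
A=cv2.cvtColor(a[212:262,208:285],6).astype('f4');B=cv2.cvtColor(b[212:262,208:285],6).astype('f4')
print(cv2.phaseCorrelate(A,B))
"
```

```text
-0.07917082999449697 -0.012398123194076944
-0.08024322124163695 0.018008440547611353
-0.06756921321420396 0.019100353685180975
((-0.10288974992464262, 0.15192341383561114), 0.9551397966749874)
((0.017322116754847627, 0.006090164363044437), 0.9869704533815384)
```

View pics/f5u.png

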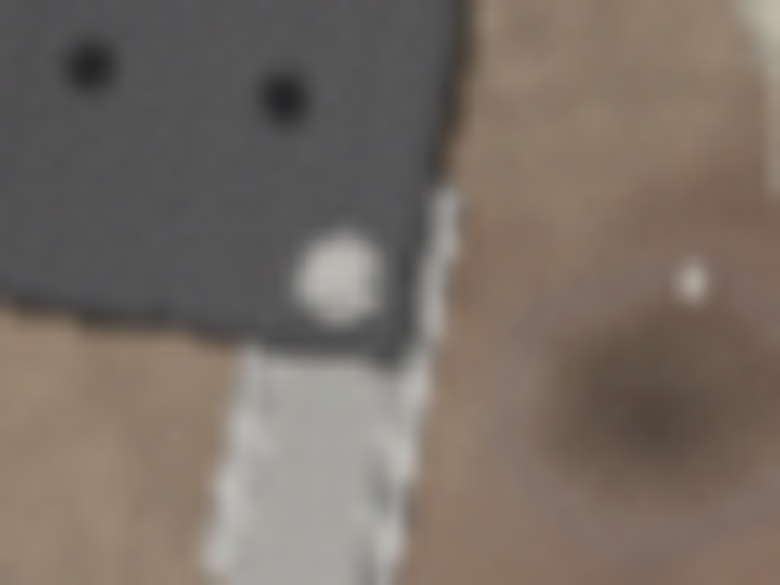

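```bash
python3 -c "
from h import *
print(robot.hand_in()); push()"
```

```text
the job is handed in; nothing more can be done
None
the job is handed in; nothing more can be done
```

I slid the packer under the near right foot, then pushed the tapered shim thin end first between packer and foot until it wedged. The job was handed in at about 41 s.

- **Packer:** it lies along the plate's x direction, centred under the foot to within about 2 mm. Its rear end is about 68 mm behind the foot's axis.
- **Shim:** I carried it to the packer, let go of it, and then pushed it at its thick end with closed fingers. Resistance started at about 3 N and grew to 8 N over roughly 3 mm, inside the 5 to 14 N snug range. Its tip is now about 30 mm past the foot's axis, so it is about 5 mm thick under the ball, which puts the ball about 11 mm above the bench, within the stated gap.
- **Plate:** comparing the first and last pictures, it shifted by less than 0.2 pixel (about 0.5 mm).
- **Bystanders:** the arm went nowhere near the tape and sanding block. It carried the packer over the bolt at about 0.1 m, and the bolt was standing in the pictures after that. I ran no final check on any of the three.
- **Release:** the gripper is clear of everything and touches nothing.

Two things are less certain:
- **Load on the foot:** I worked this out from the push force (about 6 N) and did not test it by rocking the plate.
- **Force reading:** partway through the push there was also 3 to 5 N of upward force on the fingers and a slow tilt of up to 2.4°. The 8 N reading is therefore only good to about 1 N.

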